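# Refit the metal filter of the bench fume filter unit

### The arm

A 7-joint arm with a two-finger parallel gripper is mounted at the origin on a cart in front of the work surface, level with it; the furniture and walls round the work are solid. World frame = base frame: x ahead of the robot, y to its left, z up, the work surface at z = 0. Lengths are in m, angles in rad, forces in N, time in s.
With the tool pointing down it reaches from about 0.4 to 0.85 m from the base axis. Payload 6.9 kg.
Tool frame: the origin (TCP) lies between the finger pads; the fingertips stand env.nose_length ahead of it and the grasp point (between the pads) lies 5 mm behind it (env.nose_length is the distance from the TCP to the fingertips, in m); z points along the fingers, y is the direction in which the jaws open and shut (so a half turn about z gives the same grasp; the last joint's range is limited). The gripper opens to 85 mm and grips with 20 to 120 N. Pads are 22 mm wide; open, the fingers measure 114 mm over their backs; the gripper's body (76 mm by 85 mm) begins 54 mm behind the grasp point. The pads swing forward as they close: fully open they stand 13 mm farther back than shut.
Start: joints at [1.24, 0.507, -0.238, 1.5, 0.126, 1.149, -0.155], TCP at [0.264, -0.567, 0.245] pointing down, gripper open.
Joint ranges: [-3.08, 3.08], [-0.24, 2.05], [-1.43, 1.35], [0, 2.5], [-1.52, 4.66], [0.17, 1.96], [-2.89, 2.89]. Speed limits (rad/s): [2.39, 2.39, 3.14, 3.14, 3.14, 3.14, 3.14].

### API

Orientations are given as a unit quaternion [w, x, y, z].
In Python, from station import observe, eyes, order, env gives the robot as it stands.
- The arm moves only by the tool jog_arm, never from a script. Its argument "rows" is a list of rows, each a list of 3 entries, a list of its own where there are three numbers: the shift along the tool's x, y, z in m, then the turn, a rotation vector about the tool's x, y, z in units of 8 degrees (1.0 is 8 degrees), then the finger opening in m, from 0 to 0.0854. In form: [[[dx, dy, dz], [ax, ay, az], hand], ...]. A call has 1 to 5 rows; each row shifts and turns the pose as measured when the row begins, along the tool's axes as they then stand; what a row does not reach is not made up. A row lasts 1/8 s, in which the tool goes at most 62.5 mm and 10.7 degrees, less where a joint would pass 70% of its speed; a pose out of reach is approached as far as the arm can. A call is refused whole if a number of a shift passes 0.0625 or a number of a turn 1, either way. A call with a gripper value outside its range is refused whole. The fingers move at their own pace and stop on an object; "newtons" is the grip in N (left out, the last holds). Time passes only in rows, so rows that do not move let the fingers close. It gives the time, the measured TCP pose, the force and the opening at its end, in the units of the state.
- observe(): the state, without advancing time (a new reading comes with each control period).
- eyes.read_camera(name): name is "scene" or "top" or "wrist"; returns a dict with "color" (420x560x3 uint8, red, green, blue), "z_map" (420x560 float32, m along the optical axis (not along the pixel's ray), 0 where there is no reading), "fov_y" (degrees; the focal length in pixels is half the picture's height over the tangent of half this angle, whatever the lens; pixels are square), "cx", "cy" (the principal point, pixels), "R" (3x3) and "t" (3): a world point X has camera coordinates R X + t. Camera axes: x right, y down, z forward; pixel columns grow to the right and rows downward; lengths in m; the calibration is good to about 2 mm. The wrist camera is an equidistant fisheye: a pixel r from the principal point sees the ray r / f radians off the axis. A picture is of the moment at which its call begins.
- order.finish_job(): hands the job in, once; it reports no verdict.
The state is a dict: "t": time; "qpos": joint angles; "dq": joint speeds; "tau": joint torques, N m; "ee_pos": TCP position; "ee_rot": TCP orientation; "ft_force": force on the tool from outside, world axes, zero at the start; "ft_torque": the same for the moment, N m; "gripper_width": opening from 0.0 (shut) to 1.0 (fully open).
Only numpy, scipy, OpenCV 4.12 (cv2) and the standard library are available. Lean on these libraries where they do the work, as an engineer would, in place of code of your own. Each camera call takes 0.05 s, during which the arm holds its last target.

### The job

Refit the metal filter in the sloping seat of the fume filter unit: tuck its tongue edge under the retaining lip at the low end of the seat first, then lower the opposite edge until the filter lies flat on the seat floor. Then take the T-handled panel key from its stand, turn the recessed quarter-turn fastener fully clockwise with it so that the tongue holds the filter down (do not push the fastener with the fingers), and put the key back upright in its stand. Leave the wash bottle, the flask and the amber bottle as they stand.

Things in the scene. Friction and masses are not known exactly. Their poses are not given: they have to be found in the camera images.
- filter_grip (a point): Centre of the black bar grip on the loose metal filter: an aluminium frame with mesh, 120 (x) x 100 (y) x 12 mm, about 0.26 kg, starting flat on the bench, grip up. Bar 66 mm long (x), 12 wide (y), 14 high, on two posts. This point is over the frame's middle, 38 mm above its underside. x points away from the tongue edge, z up out of the mesh. The filter fits only with its tongue at the seat's low end.
- filter_tongue (a point): Tip of the filter's tongue (its -x edge): a flange 5 mm thick, 100 wide, flush with the underside, reaching 11 mm out beyond the 120 mm frame. This point is the middle of the tip, 2.5 mm above the underside: (-71, 0, -35.5) mm from filter_grip in the filter's axes, which it shares.
- filter_top_edge (a point): Middle of the filter's opposite (+x) edge face, half-way up its 12 mm: (60, 0, -32) mm from filter_grip in the filter's axes, which it shares.
- filter_seat: Sloping recess in the top of the fixed white wedge-shaped unit. Origin: centre of its flat floor, 82 mm above the bench; x up the slope (22 degrees, rising roughly towards the robot's left), y across, z square out of the floor. Side walls at y = +-53 mm, upper wall at x = 62.5, lower wall at x = -74; rim 14 mm above the floor. Seated, filter_grip is near (0, 0, 38) mm here, with about 3 mm of play.
- lip (a point): Middle of the inner lower corner of the retaining lip at the seat's low end, at (-63, 0, 9) mm in the seat's axes. The lip runs the whole width and covers x = -74 to -63 mm; underside 9 mm, top 14 mm above the floor. With the tongue under it the filter can stand tilted about 15 degrees out of the seat's plane.
- fastener (a joint): Angle of the steel quarter-turn fastener above the seat, rad, about an axis square to the slope. 0 = open (tongue points sideways, clear of the seat); 1.3 = stop, fully closed (tongue over the filter's upper edge by 10 mm, 3 mm above it). Grows clockwise seen from outside. Stays where it is left (friction about 0.06 N m).
- slot (a point): Centre of the mouth of the slot in the fastener's head, at (96, 0, 31) mm in the seat's axes. x along the slot and the 46 mm tongue (tongue on the +x side), z square out of the slope. Slot 20 mm long, 8 wide, 9 deep, edges chamfered 1.5 mm. It turns with the fastener.
- shroud (a point): Centre of the upper rim of the fixed steel ring round the fastener's head: 46 mm outside, 38 mm inside diameter, from 21 to 39 mm above the seat's floor; axis square to the slope (seat's axes). The slot's mouth lies 8 mm below this rim, too deep for fingers.
- key_grip (a point): Centre of the grey crossbar of the loose T-handled panel key (0.12 kg). Bar 66 mm long (key's x), 14 wide (y), 16 high; z up along the 10 mm shaft. At the foot a flat blade, 16 mm along x and 5 mm along y, 13 mm long, with rounded tip; the tip is 92 mm below this point. In the slot the blade has about 11 degrees of free turn each way.
- key_tip (a point): Middle of the end of the key's blade, 92 mm below key_grip on the shaft's axis; key's axes. A round collar, 32 mm wide, sits on the shaft 34 mm above the tip and rests on the stand's top.
- stand_mouth (a point): Centre of the mouth of the fixed key stand, a dark steel tube (38 mm) on a 72 mm round foot: top 60 mm above the bench, bore 22 mm wide, 40 deep, z up. The key stands in it, collar on the tube's top, key_tip 34 mm below this point; it may stand at any turn.
- unit: The fixed fume filter unit: white wedge housing, 172 mm wide, 49 mm high at the low end, 129 mm at the other, plus its 14 mm grey rim; from 82 mm before to 172 mm behind its origin (low end to hose spigot). Origin on the bench, straight below the seat's centre; x towards its high end, z up. It stands side-on, low end to the robot's right.
- flask: Loose bystander: glass flask with a long neck, 67 mm wide, 217 mm high; origin at the middle of its underside, z up.
- squeeze_bottle: Loose bystander: white plastic wash bottle with a bent jet, 75 x 103 mm, 242 mm high; origin at its underside, z up.
- amber: Loose bystander: small amber bottle with a white cap, 48 mm wide, 106 mm high; origin at the middle of its underside, z up.
Things that resemble listed ones, but are neither listed nor needed, are in the scene too. Several things look just like the part that bears stand_mouth: the one meant starts farthest to the robot's left. What is shaped like the part that bears key_grip but green is not meant.

How it is judged:
By the outcome, as a careful person would: the job done as asked, in the order asked, and still so for the second after the job is handed in, with the robot touching nothing.
It also fails if it takes over 58 s, if anything falls off the work surface, if the arm or the gripper's body presses on something with over 40 N, if the wrist force passes 120 N, or if a joint passes its speed limit or range.

## Working session

There is one attempt and no reset: what is moved stays moved. The work goes in short steps, Python scripts to look and compute and a tool call to move; the robot and the scene stay as the last step left them, time stands still between calls to the robot, and variables do not carry over. Pictures are saved under pics/ and viewed, and the job is handed in when it is done.

Besides the shell and the picture viewer there is one more tool, called after "Emit:" as name(argument=value, ...) on one line, values as JSON. jog_arm: Moves the arm, as the interface text tells. Its arguments: {"type":"object","properties":{"rows":{"type":"array"},"newtons":{"type":"number"}},"required":["rows"]}

```bash
ls; mkdir -p pics; cat > h.py <<'E'
import numpy as np, cv2
from station import observe, eyes, order, env
def cam(n):
    c=eyes.read_camera(n); return c
def save(c,p): cv2.imwrite(p,c["color"][:,:,::-1])
def cloud(c):
    h,w=c["z_map"].shape; f=h/2/np.tan(np.radians(c["fov_y"])/2)
    u,v=np.meshgrid(np.arange(w),np.arange(h)); z=c["z_map"]
    P=np.stack([(u-c["cx"])/f*z,(v-c["cy"])/f*z,z],-1)
    R=np.array(c["R"]);t=np.array(c["t"])
    W=(P-t)@R
    W[z==0]=np.nan
    return W
E
python3 - <<'E'
from h import *
for n in ["scene","top","wrist"]:
    c=cam(n); save(c,f"pics/{n}0.png"); np.savez(f"{n}0.npz",**c)
    print(n,c["fov_y"],c["cx"],c["cy"],np.round(c["R"],3).tolist(),c["t"])
print(observe(), env.nose_length)
E
```

```text
pics
scene 43.27385415330986 279.799623034714 221.4145177700762 [[0.516, -0.856, -0.017], [-0.534, -0.306, -0.788], [0.67, 0.416, -0.615]] [-0.25974313  0.38841733  1.47474132]
top 43.570661641448545 286.22525386758934 202.4914308176169 [[-0.453, -0.892, -0.008], [-0.755, 0.388, -0.528], [0.474, -0.233, -0.849]] [0.24479302 0.43643121 1.56620387]
wrist 65.70646984690485 275.65302822629826 210.62083327901448 [[0.422, -0.907, -0.002], [-0.862, -0.402, 0.31], [-0.282, -0.129, -0.951]] [-0.62332652 -0.04009183  0.3810357 ]
{'t': 0.15, 'qpos': array([ 1.24049811,  0.50818048, -0.23757626,  1.50090167,  0.12570793,
        1.1488747 , -0.15482012]), 'dq': array([ 0.00041721, -0.0028119 , -0.0011358 , -0.00211878, -0.00234936,
       -0.0003585 ,  0.00094431]), 'tau': array([-3.62599385e-03, -6.21009207e+01, -2.19004534e+00, -2.49841869e+01,
        1.26111810e-02,  8.97057471e-03,  8.40833366e-06]), 'ee_pos': array([ 0.26364122, -0.5662833 ,  0.24460892]), 'ee_rot': array([-6.70473808e-04,  9.76351493e-01,  2.16188091e-01, -1.51048103e-04]), 'ft_force': array([-0.27752122, -0.07161552, -0.47931092]), 'ft_torque': array([-0.00719107, -0.00075544, -0.04798078]), 'gripper_width': 1.004033840304649} 0.014
```

View pics/scene0.png

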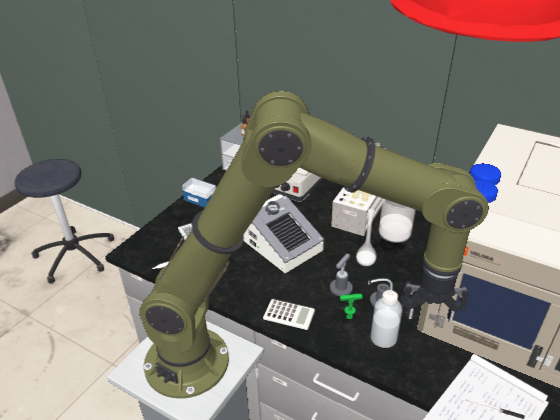

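View pics/top0.png

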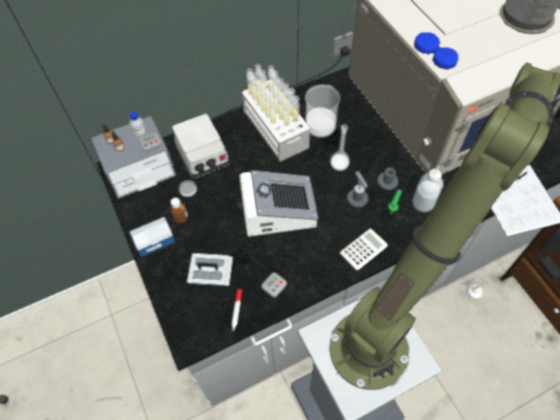

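View pics/wrist0.png

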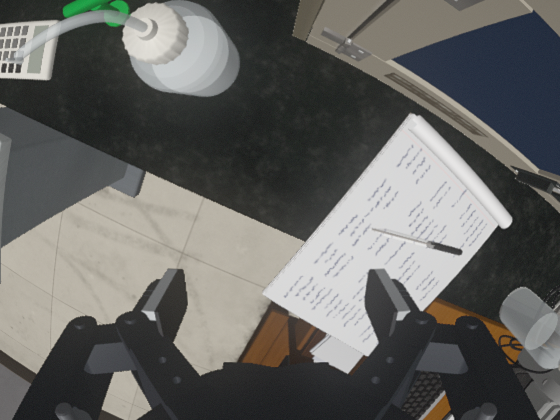

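```bash
python3 - <<'E'
from h import *
for n in ["top","scene"]:
    c=dict(np.load(n+"0.npz")); W=cloud(c); np.save(n+"W.npy",W)
    im=c["color"][:,:,::-1]
    for nm,(u0,v0,u1,v1) in dict(a=(180,150,330,290),b=(330,140,450,260)).items() if n=="top" else dict(a=(230,180,340,280),b=(310,220,420,360)).items():
        cr=cv2.resize(im[v0:v1,u0:u1],None,fx=5,fy=5,interpolation=cv2.INTER_CUBIC)
        s=min(1,800/cr.shape[1],600/cr.shape[0]); cr=cv2.resize(cr,None,fx=s,fy=s)
        cv2.imwrite(f"pics/{n}_{nm}.png",cr); print(n,nm,5*s)
W=np.load("topW.npy")
for p in [(210,268),(208,262),(196,258),(228,258),(264,188),(362,180),(358,195),(388,178),(388,172),(396,198),(430,180),(178,210),(340,160),(300,220),(292,195)]:
    print(p,np.round(W[p[1],p[0]],4))
E
```

```text
top a 4.285714285714286
top b 5
scene a 5
scene b 4.285714285714286
(210, 268) [0.4518 0.3203 0.0163]
(208, 262) [0.4809 0.3171 0.0035]
(196, 258) [0.5085 0.347  0.0106]
(228, 258) [0.4599 0.254  0.0124]
(264, 188) [0.5757 0.062  0.1378]
(362, 180) [ 0.465  -0.2439  0.123 ]
(358, 195) [ 0.4583 -0.234   0.0473]
(388, 178) [ 0.4697 -0.3621  0.05  ]
(388, 172) [ 0.4968 -0.3815  0.0394]
(396, 198) [ 0.3645 -0.3162  0.1006]
(430, 180) [ 0.3444 -0.4204  0.1618]
(178, 210) [0.6652 0.3376 0.0762]
(340, 160) [ 0.6052 -0.2464  0.0639]
(300, 220) [ 0.4542 -0.0075  0.0621]
(292, 195) [ 0.5405 -0.0223  0.0844]
```

View pics/top_a.png

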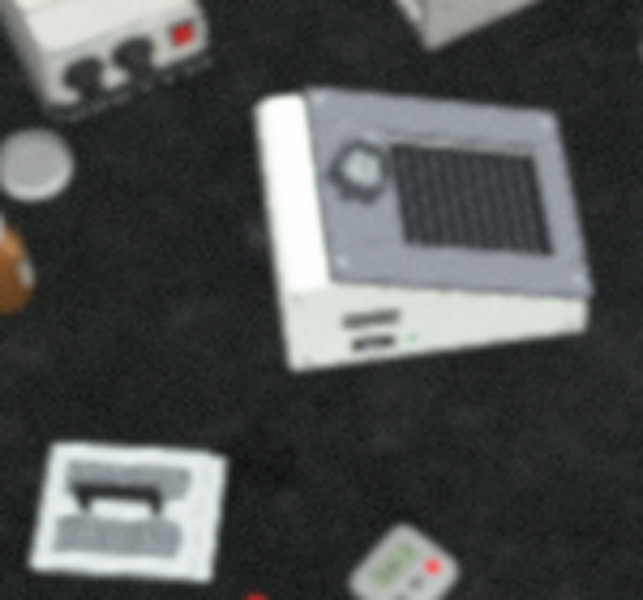

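View pics/top_b.png

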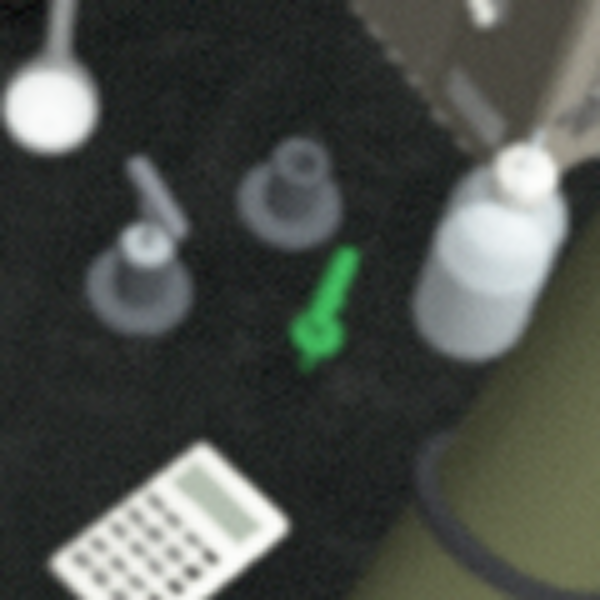

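View pics/scene_a.png

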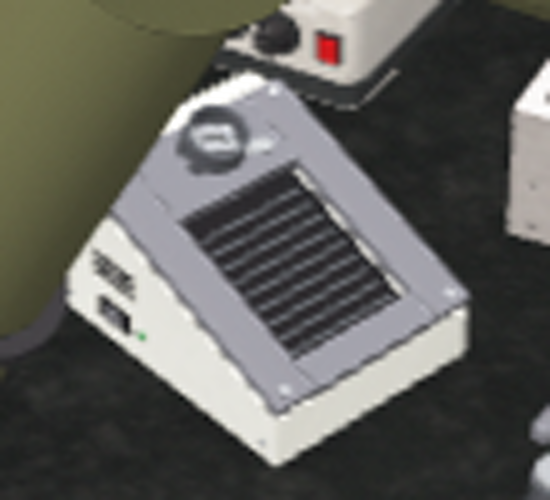

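View pics/scene_b.png

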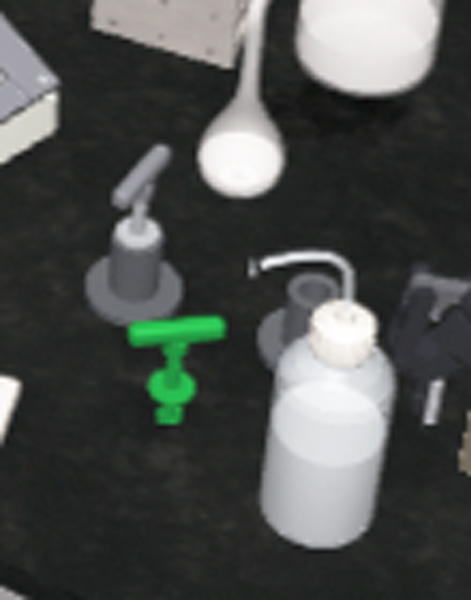

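```bash
python3 - <<'E'
from h import *
from scipy.interpolate import griddata
W=np.load("topW.npy"); c=dict(np.load("top0.npz")); 
# filter region
w=W[240:295,180:240].reshape(-1,3); col=c["color"][240:295,180:240].reshape(-1,3).astype(int)
m=(col.sum(1)>330)
p=w[m]
print(m.sum(), "z pct",np.percentile(p[:,2],[1,5,25,50,75,95,99]))
r=cv2.minAreaRect(p[p[:,2]<0.02][:,:2].astype(np.float32)*1000); print("filter rect",r, cv2.boxPoints(r))
# grip: high points
g=w[(w[:,2]>0.026)&(w[:,2]<.06)]
print("grip n",len(g),g.mean(0), np.percentile(g[:,2],[5,50,95]), cv2.minAreaRect(g[:,:2].astype(np.float32)*1000))
# unit plane: slope rim points, grey
reg=W[165:235,238:318].reshape(-1,3)
reg=reg[reg[:,2]>0.03]
best=None;rng=np.random.default_rng(0)
for _ in range(3000):
    a=reg[rng.choice(len(reg),3,False)]; n=np.cross(a[1]-a[0],a[2]-a[0]); 
    if np.linalg.norm(n)<1e-5: continue
    n/=np.linalg.norm(n); n*=np.sign(n[2])
    ang=np.degrees(np.arccos(n[2]))
    if not 17<ang<27: continue
    k=(abs((reg-a[0])@n)<0.002).sum()
    if best is None or k>best[0]: best=(k,n,a[0])
k,n,a=best; inl=reg[abs((reg-a)@n)<0.003]; q=inl.mean(0); n=np.linalg.svd(inl-q,full_matrices=False)[2][2]; n*=np.sign(n[2])
print("plane",k,n,np.degrees(np.arccos(n[2])),q, "yaw of uphill",np.degrees(np.arctan2(-n[1],-n[0])))
# stands
for nm,(u0,v0,u1,v1) in dict(s1=(345,168,372,210),s2=(375,162,402,192)).items():
    p=W[v0:v1,u0:u1].reshape(-1,3)
    for lo,hi in [(0.003,.02),(.05,.064),(.064,.085),(.1,.14)]:
        s=p[(p[:,2]>lo)&(p[:,2]<hi)]
        if len(s)>3: print(nm,lo,hi,len(s),np.round(s.mean(0),4),cv2.minAreaRect(s[:,:2].astype(np.float32)*1000))
E
```

```text
1215 z pct [nan nan nan nan nan nan nan]
filter rect ((442.5768737792969, 303.9854736328125), (196.43907165527344, 126.1855697631836), 48.16387176513672) [[330.05658 272.8895 ]
 [424.07184 188.72342]
 [555.09717 335.08145]
 [461.0819  419.24753]]
grip n 94 [0.45370177 0.32539259 0.0424714 ] [0.03325185 0.04312393 0.04898589] ((455.278076171875, 324.997802734375), (64.96900177001953, 16.077808380126953), 58.58645248413086)
plane 727 [-0.11889766 -0.35427688  0.92755121] 21.94374535166611 [0.54061265 0.01323728 0.10508868] yaw of uphill 71.44790725259028
s1 0.003 0.02 332 [ 0.4859 -0.2534  0.0081] ((504.0007629394531, -266.3365478515625), (93.09748840332031, 182.20021057128906), 58.309669494628906)
s1 0.05 0.064 44 [ 0.4649 -0.2406  0.0589] ((468.2397766113281, -242.8292999267578), (34.74714660644531, 38.272605895996094), 62.21699523925781)
s1 0.064 0.085 44 [ 0.4667 -0.2397  0.0697] ((464.905517578125, -240.38796997070312), (30.774534225463867, 27.527755737304688), 52.837188720703125)
s1 0.1 0.14 88 [ 0.4688 -0.2419  0.1219] ((468.9375, -243.4288330078125), (17.13578987121582, 64.39952850341797), 88.6187744140625)
s2 0.003 0.02 287 [ 0.4885 -0.3817  0.0086] ((497.716064453125, -389.08837890625), (94.71751403808594, 136.0647430419922), 57.892478942871094)
s2 0.05 0.064 66 [ 0.481  -0.3755  0.0578] ((481.7029113769531, -376.38189697265625), (35.46870040893555, 40.86479187011719), 58.68611145019531)
s2 0.064 0.085 10 [ 0.4818 -0.3734  0.0667] ((482.6318359375, -372.7352294921875), (26.539676666259766, 30.795331954956055), 8.163168907165527)
s2 0.1 0.14 4 [ 0.3821 -0.3406  0.1045] ((381.8500671386719, -340.48291015625), (3.9078004360198975, 9.57183837890625), 51.47312545776367)
```

```bash
cat >> h.py <<'E'
from scipy.spatial.transform import Rotation as Ro
def pose():
    s=observe(); q=s["ee_rot"]; return np.array(s["ee_pos"]), Ro.from_quat([q[1],q[2],q[3],q[0]])
def rep(s=None):
    s=s or observe()
    print("t",round(s["t"],2),"pos",np.round(s["ee_pos"],4),"q",np.round(s["qpos"],2),"F",np.round(s["ft_force"],1),"T",np.round(s["ft_torque"],2),"w",round(s["gripper_width"]*85.4,1))
def to(p,R=None):
    """total delta in current tool frame: shift m; turn in 8deg units. Shift before turning"""
    P,Rc=pose(); d=Rc.inv().apply(np.array(p)-P); print("shift",np.round(d,4), "rows>=",round(np.abs(d).max()/.0625,2))
    if R is not None:
        r=(Rc.inv()*R).as_rotvec(); print("turn/8deg",np.round(np.degrees(r)/8,3)); print("shift after turn",np.round(R.inv().apply(np.array(p)-P),4))
E
python3 - <<'E'
from h import *
print([a for a in dir(env) if a[0]!='_'])
rep(); to([0.45,-0.25,0.42]); to([0.6,0,.4])
E
```

```text
['IKError', 'nose_length']
t 0.15 pos [ 0.2636 -0.5663  0.2446] q [ 1.24  0.51 -0.24  1.5   0.13  1.15 -0.15] F [-0.3 -0.1 -0.5] T [-0.01 -0.   -0.05] w 85.7
shift [ 0.3025 -0.2083 -0.1751] rows>= 4.84
shift [ 0.544  -0.3716 -0.1549] rows>= 8.7
```

Emit:
jog_arm(rows=[[[0, 0, -0.06], [0, 0, 0], 0.085], [[0, 0, -0.06], [0, 0, 0], 0.085], [[0, 0, -0.06], [0, 0, 0], 0.085]])

```text
t: 0.52
ee_pos: [0.2624, -0.5649, 0.4226]
ee_rot: [-0.007, 0.976, 0.216, -0.002]
ft_force: [0.0, -2.0, -0.6]
gripper_width: 0.995
```

Emit:
jog_arm(rows=[[[0.06, -0.042, 0], [0, 0, 0], 0.085], [[0.06, -0.042, 0], [0, 0, 0], 0.085], [[0.06, -0.042, 0], [0, 0, 0], 0.085], [[0.06, -0.042, 0], [0, 0, 0], 0.085]])

```text
t: 1.02
ee_pos: [0.3903, -0.3482, 0.4276]
ee_rot: [-0.002, 0.977, 0.211, -0.0]
ft_force: [1.2, -0.0, -0.3]
gripper_width: 0.999
```

```bash
python3 - <<'E'
from h import *
c=cam("wrist"); save(c,"pics/w1.png"); np.savez("w1.npz",**c); rep(); to([0.58,0.0,0.4])
E
```

```text
t 1.07 pos [ 0.3957 -0.3393  0.4284] q [ 0.91  0.26 -0.33  1.4   0.08  1.5  -0.56] F [3.9 6.6 0.5] T [ 0.42 -0.22 -0.  ] w 85.4
shift [ 0.3105 -0.229   0.0316] rows>= 4.97
```

View pics/w1.png

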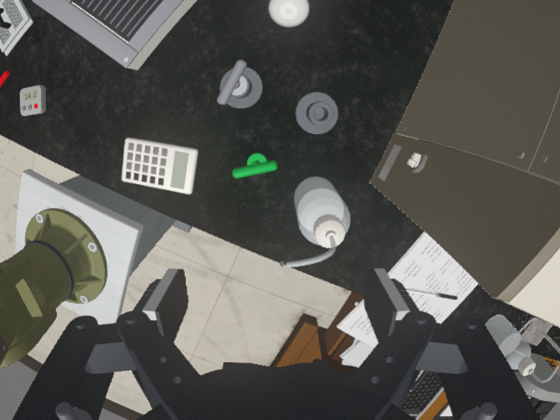

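```bash
cat >> h.py <<'E'
def fcloud(c):
    h,w=c["z_map"].shape; f=h/2/np.tan(np.radians(c["fov_y"])/2)
    u,v=np.meshgrid(np.arange(w),np.arange(h)); z=c["z_map"]
    x=u-c["cx"];y=v-c["cy"];r=np.hypot(x,y)+1e-9; th=r/f; s=np.tan(th)/r
    P=np.stack([x*s*z,y*s*z,z],-1); W=(P-np.array(c["t"]))@np.array(c["R"]); W[z==0]=np.nan
    return W
def fproj(c,X):
    X=np.atleast_2d(X); h=c["z_map"].shape[0]; f=h/2/np.tan(np.radians(c["fov_y"])/2)
    p=X@np.array(c["R"]).T+np.array(c["t"]); rr=np.hypot(p[:,0],p[:,1])+1e-12; th=np.arctan2(rr,p[:,2])
    return np.stack([c["cx"]+f*th*p[:,0]/rr,c["cy"]+f*th*p[:,1]/rr],1)
def fray(c,u,v):
    """ray dir world & origin"""
    h=c["z_map"].shape[0]; f=h/2/np.tan(np.radians(c["fov_y"])/2)
    x=u-c["cx"];y=v-c["cy"];r=np.hypot(x,y)+1e-9;th=r/f
    d=np.array([np.sin(th)*x/r,np.sin(th)*y/r,np.cos(th)]); R=np.array(c["R"])
    return -R.T@np.array(c["t"]), R.T@d
def fpt(c,u,v,z):
    o,d=fray(c,u,v); return o+d*(z-o[2])/d[2]
E
python3 - <<'E'
from h import *
c=dict(np.load("w1.npz")); W=fcloud(c)
for p in [(235,85),(317,112),(160,165),(250,100)]: print(p,np.round(W[p[1],p[0]],4), np.round(fpt(c,*p,W[p[1],p[0]][2]),4))
im=c["color"][:,:,::-1]
cv2.imwrite("pics/w1k.png",cv2.resize(im[50:140,200:350],None,fx=5,fy=5,interpolation=cv2.INTER_CUBIC))
E
```

```text
(235, 85) [ 0.4693 -0.2516  0.1235] [ 0.4693 -0.2516  0.1235]
(317, 112) [ 0.4852 -0.3766  0.0192] [ 0.4852 -0.3766  0.0192]
(160, 165) [ 0.2932 -0.1647  0.0123] [ 0.2932 -0.1647  0.0123]
(250, 100) [ 0.4575 -0.2682  0.0098] [ 0.4575 -0.2682  0.0098]
```

View pics/w1k.png

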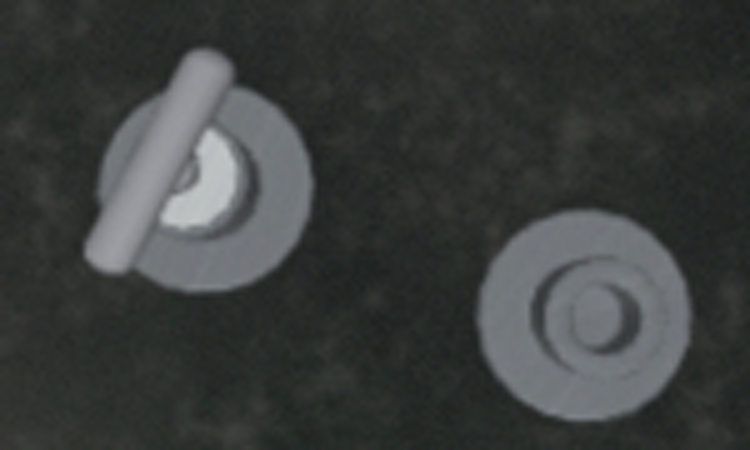

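Emit:
jog_arm(rows=[[[0.06, -0.045, 0], [0, 0, 0], 0.085], [[0.06, -0.045, 0], [0, 0, 0], 0.085], [[0.06, -0.045, 0], [0, 0, 0], 0.085], [[0.03, -0.02, 0], [0, 0, 0], 0.085], [[0, 0, 0], [0, 0, 0], 0.085]])

```text
t: 1.7
ee_pos: [0.4994, -0.1463, 0.429]
ee_rot: [-0.004, 0.976, 0.219, 0.001]
ft_force: [-0.0, -0.9, 0.1]
gripper_width: 0.992
```

```bash
python3 - <<'E'
from h import *
c=cam("wrist"); save(c,"pics/w2.png"); np.savez("w2.npz",**c); rep(); to([0.58,0.0,0.4])
E
```

```text
t 1.75 pos [ 0.4988 -0.1481  0.429 ] q [ 0.56  0.26 -0.44  1.4   0.1   1.5  -1.  ] F [ 0.1 -1.4  0.4] T [-0.    0.    0.06] w 84.9
shift [ 0.1364 -0.0993  0.0302] rows>= 2.18
```

View pics/w2.png

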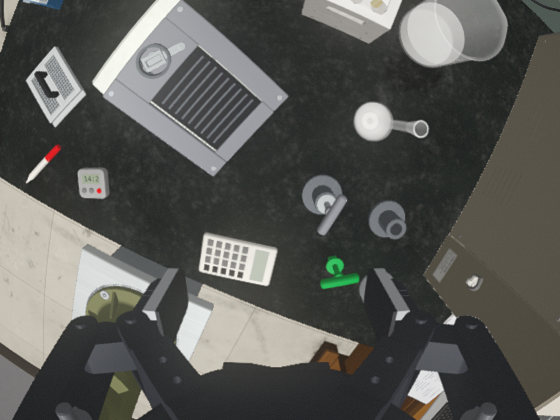

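Emit:
jog_arm(rows=[[[0.01, 0, 0.0], [0, 0, -1], 0.085], [[0.01, -0.02, 0.0], [0, 0, -1], 0.085], [[0, -0.02, 0.01], [0, 0, -1], 0.085], [[0, -0.02, 0.01], [0, 0, -1], 0.085], [[0, 0, 0.01], [0, 0, -1], 0.085]])

```text
t: 2.38
ee_pos: [0.4737, -0.1012, 0.398]
ee_rot: [-0.002, 0.84, 0.542, 0.0]
ft_force: [0.2, -0.6, -0.1]
gripper_width: 0.995
```

```bash
python3 - <<'E'
from h import *
c=cam("wrist"); save(c,"pics/w3.png"); np.savez("w3.npz",**c); rep(); 
E
```

```text
t 2.42 pos [ 0.4735 -0.1021  0.3965] q [ 0.62  0.22 -0.59  1.56  0.12  1.41 -0.4 ] F [-0.7 -0.6 -1.4] T [ 0.02  0.03 -0.03] w 85.1
```

View pics/w3.png

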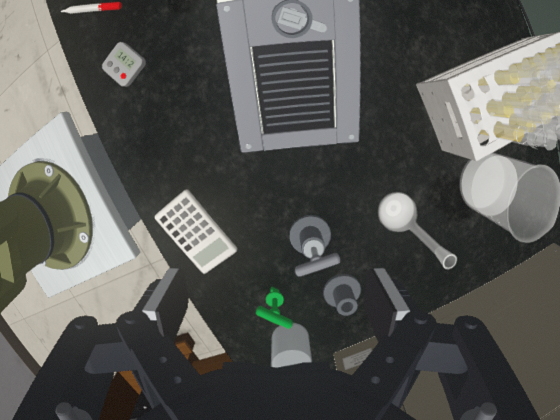

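Emit:
jog_arm(rows=[[[0.05, -0.02, 0.02], [0, 0, 0], 0.085], [[0.05, -0.02, 0.02], [0, 0, 0], 0.085], [[0, 0, 0], [0, 0, 0], 0.085]])

```text
t: 2.8
ee_pos: [0.4781, 0.0019, 0.3556]
ee_rot: [-0.002, 0.844, 0.537, -0.001]
ft_force: [-0.1, -1.7, -0.3]
gripper_width: 0.997
```

```bash
python3 - <<'E'
from h import *
c=cam("wrist"); save(c,"pics/w4.png"); np.savez("w4.npz",**c); rep(); 
im=c["color"][:,:,::-1]; cv2.imwrite("pics/w4a.png",cv2.resize(im[0:230,180:420],None,fx=2.6,fy=2.6,interpolation=cv2.INTER_CUBIC))
E
```

```text
t 2.85 pos [ 0.4786 -0.0008  0.3561] q [ 0.45  0.23 -0.64  1.66  0.14  1.3  -0.66] F [-0.2  0.1  0.5] T [-0.04 -0.07  0.01] w 84.9
```

View pics/w4a.png

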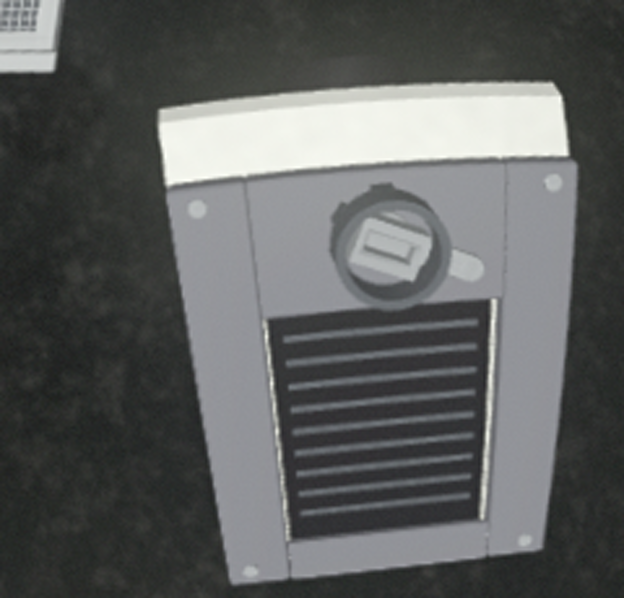

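```bash
cat >> h.py <<'E'
def seatR(yaw,sl=np.radians(22)):
    return Ro.from_euler('ZY',[yaw,-sl])
def seatpt(par,X):
    x,y,yaw=par; return seatR(yaw).apply(np.atleast_2d(X)/1000.)+np.array([x,y,0.082])
E
python3 - <<'E'
from h import *
from scipy.optimize import least_squares
c=dict(np.load("w4.npz"))
M=np.array([[62.5,53,14],[62.5,-53,14],[-63,53,14],[-63,-53,14]])
px=np.array([[265,318],[498,298],[290,541],[487,521]])/2.6+[180,0]
f=lambda p:(fproj(c,seatpt(p,M))-px).ravel()
r=least_squares(f,[0.54,0.0,np.radians(71)],x_scale=[.01,.01,.1])
print(r.x,np.degrees(r.x[2]),np.round(r.fun.reshape(-1,2),2))
np.save("seat.npy",r.x)
p=r.x
im=cv2.resize(c["color"][:,:,::-1],None,fx=2.6,fy=2.6,interpolation=cv2.INTER_CUBIC)
def draw(X,col,closed=True):
    q=(fproj(c,seatpt(p,X))*2.6+1.3).astype(int); cv2.polylines(im,[q],closed,col,1)
draw(M[[0,1,3,2]],(0,0,255))
a=np.linspace(0,2*np.pi,60)
for rr in (19,23): draw(np.stack([96+rr*np.cos(a),rr*np.sin(a),39+0*a],1),(0,255,0))
draw([[62.5,53,0],[62.5,-53,0],[-63,-53,0],[-63,53,0]],(255,0,0))
cv2.imwrite("pics/w4f.png",im[0:598,468:1092])
E
```

```text
[ 0.54315511 -0.00822273  1.25230473] 71.75177542423306 [[-1.01  0.22]
 [ 1.53 -0.27]
 [-1.    0.53]
 [ 0.58 -0.39]]
```

View pics/w4f.png

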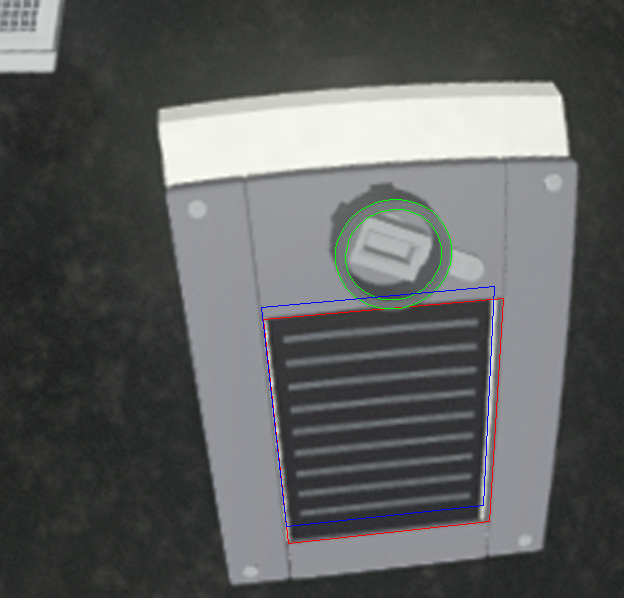

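```bash
python3 - <<'E'
from h import *
c=dict(np.load("w4.npz")); p=np.load("seat.npy"); R=seatR(p[2])
# slot ends on plane z=31; tongue tip on plane ~ 15-21?
def onplane(u,v,h):
    o,d=fray(c,u,v); n=R.apply([0,0,1]); q=seatpt(p,[0,0,h])[0]; X=o+d*((q-o)@n)/(d@n); return R.inv().apply(X-np.array([p[0],p[1],.082]))*1000
for px in [(365,241),(412,257)]: print(onplane(px[0]/2.6+180,px[1]/2.6,31))
print(onplane(475/2.6+180,268/2.6,17))
print("slot world",seatpt(p,[96,0,31]), "n",R.apply([0,0,1]))
to([0.42,0.23,0.30])
E
```

```text
[99.52944781  9.50339414 31.        ]
[91.0515332  -9.16595512 31.        ]
[ 78.55048037 -39.45441428  17.        ]
slot world [[0.56739073 0.06528173 0.14670493]] n [-0.1173022  -0.35576719  0.92718385]
shift [ 0.1838 -0.1511  0.0565] rows>= 2.94
```

Emit:
jog_arm(rows=[[[0.06, -0.05, 0.01], [0, 0, 0], 0.085], [[0.06, -0.05, 0.01], [0, 0, 0], 0.085], [[0.06, -0.05, 0.01], [0, 0, 0], 0.085], [[0, 0, 0.01], [0, 0, 0], 0.085]])

```text
t: 3.35
ee_pos: [0.4351, 0.1823, 0.3226]
ee_rot: [0.0, 0.851, 0.525, 0.001]
ft_force: [0.5, -1.3, -1.1]
gripper_width: 0.998
```

```bash
python3 - <<'E'
from h import *
c=cam("wrist"); save(c,"pics/w5.png"); np.savez("w5.npz",**c); rep(); 
E
```

```text
t 3.4 pos [0.4359 0.1787 0.321 ] q [ 0.12  0.25 -0.72  1.75  0.18  1.21 -1.12] F [-0.7 -0.3 -1.3] T [-0.04  0.07 -0.02] w 85.0
```

View pics/w5.png

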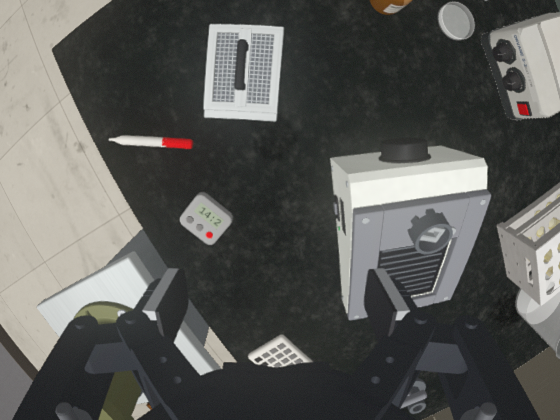

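```bash
python3 - <<'E'
from h import *
c=dict(np.load("w5.npz")); im=c["color"][:,:,::-1]; cv2.imwrite("pics/w5a.png",cv2.resize(im[10:130,190:300],None,fx=5,fy=5,interpolation=cv2.INTER_CUBIC))
E
```

```text
(no output)
```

View pics/w5a.png

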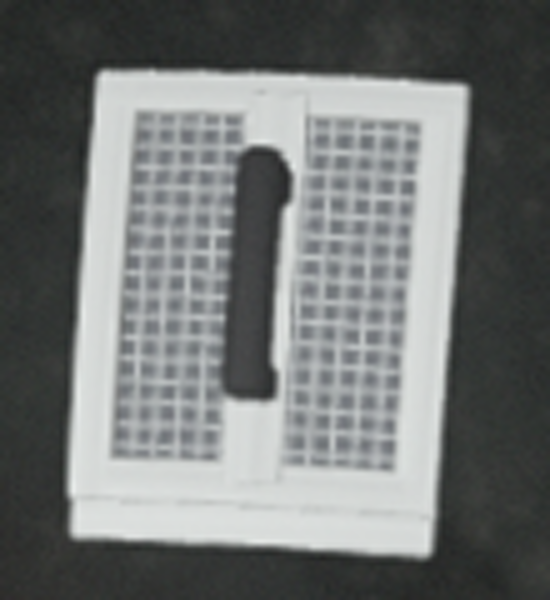

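```bash
python3 - <<'E'
from h import *
from scipy.optimize import least_squares
c=dict(np.load("w5.npz"))
M=np.array([[60,50,12],[60,-50,12],[-60,50,12],[-60,-50,12],[-71,50,4],[-71,-50,4.]])/1000
px=np.array([[98,71],[469,86],[69,497],[433,517],[72,540],[432,558]])/5+[190,10]-.4
T=lambda p:Ro.from_euler('z',p[2]).apply(M)+[p[0],p[1],0]
f=lambda p:(fproj(c,T(p))-px).ravel()
r=least_squares(f,[0.455,0.325,1.1],x_scale=[.01,.01,.1]); p=r.x
print(p,np.degrees(p[2]),np.round(r.fun.reshape(-1,2),2)); np.save("filt.npy",p)
R=Ro.from_euler('z',p[2])*Ro.from_matrix(np.diag([1.,-1,-1]))
# bar check
e=Ro.from_euler('z',p[2]).apply([[.033,0,.045],[-.033,0,.045]])+[p[0],p[1],0]
print("bar ends in crop",(fproj(c,e)+.4-[190,10])*5)
to([p[0],p[1],0.14],R)
E
```

```text
[0.45741356 0.32476171 1.03133589] 59.09119371622278 [[-0.1   0.  ]
 [ 0.15 -0.23]
 [-0.48  0.4 ]
 [ 0.52  0.27]
 [-0.22 -0.39]
 [ 0.09 -0.05]]
bar ends in crop [[261.2422588  143.04719612]
 [241.57075854 400.34967398]]
shift [ 0.1405 -0.0469  0.1805] rows>= 2.89
turn/8deg [0.008 0.021 0.508]
shift after turn [ 0.1363 -0.0565  0.181 ]
```

Emit:
jog_arm(rows=[[[0.046, -0.019, 0.05], [0, 0, 0.5], 0.06], [[0.046, -0.019, 0.05], [0, 0, 0], 0.06], [[0.044, -0.018, 0.05], [0, 0, 0], 0.06], [[0, 0, 0], [0, 0, 0], 0.06]])

```text
t: 3.9
ee_pos: [0.4656, 0.3005, 0.1796]
ee_rot: [0.006, 0.877, 0.48, -0.0]
ft_force: [-0.3, -0.2, -0.0]
gripper_width: 0.701
```

```bash
python3 - <<'E'
from h import *
p=np.load("filt.npy"); R=Ro.from_euler('z',p[2])*Ro.from_matrix(np.diag([1.,-1,-1])); rep(); to([p[0],p[1],0.034],R)
c=cam("wrist"); save(c,"pics/w6.png")
E
```

```text
t 3.9 pos [0.4656 0.3005 0.1796] q [-0.2   0.52 -0.65  1.78  0.38  0.98 -1.58] F [-0.3 -0.2 -0. ] T [-0.02  0.06  0.02] w 59.9
shift [ 0.017  -0.0215  0.1453] rows>= 2.32
turn/8deg [ 0.075  0.048 -0.209]
shift after turn [ 0.0166 -0.0195  0.1456]
```

View pics/w6.png

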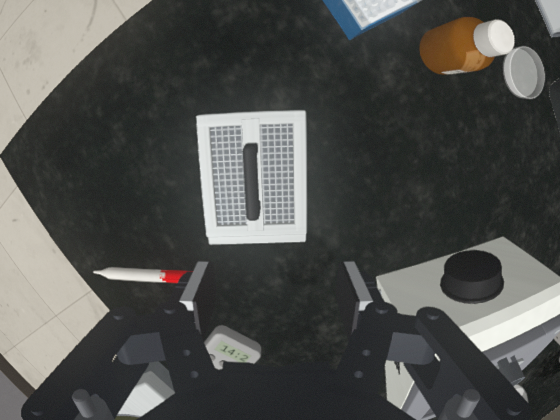

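Emit:
jog_arm(rows=[[[0.017, -0.021, 0.03], [0.07, 0.05, -0.21], 0.06], [[0, 0, 0.03], [0, 0, 0], 0.06], [[0, 0, 0], [0, 0, 0], 0.06]])

```text
t: 4.32
ee_pos: [0.4665, 0.3162, 0.1232]
ee_rot: [0.004, 0.874, 0.486, 0.004]
ft_force: [0.3, -0.4, 0.3]
gripper_width: 0.703
```

```bash
python3 - <<'E'
from h import *
p=np.load("filt.npy"); R=Ro.from_euler('z',p[2])*Ro.from_matrix(np.diag([1.,-1,-1])); rep(); to([p[0],p[1],0.034],R)
c=cam("wrist"); save(c,"pics/w7.png"); np.savez("w7.npz",**c)
E
```

```text
t 4.33 pos [0.4665 0.3162 0.1232] q [-0.25  0.59 -0.61  1.83  0.45  0.86 -1.64] F [ 0.3 -0.4  0.3] T [ 0.01  0.01 -0.03] w 60.0
shift [ 0.0023 -0.0132  0.0891] rows>= 1.43
turn/8deg [ 0.079 -0.02  -0.119]
shift after turn [ 0.0027 -0.0122  0.0892]
```

View pics/w7.png

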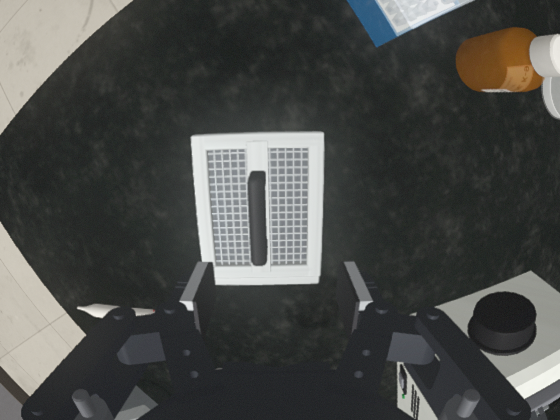

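Emit:
jog_arm(rows=[[[0.004, -0.015, 0.02], [0.08, 0, -0.13], 0.06], [[0, 0, 0.03], [0, 0, 0], 0.06], [[0, 0, 0], [0, 0, 0], 0.06]])

```text
t: 4.75
ee_pos: [0.4629, 0.3264, 0.0805]
ee_rot: [0.0, 0.872, 0.49, 0.008]
ft_force: [-0.6, -0.7, 0.3]
gripper_width: 0.703
```

```bash
python3 - <<'E'
from h import *
p=np.load("filt.npy"); R=Ro.from_euler('z',p[2])*Ro.from_matrix(np.diag([1.,-1,-1])); rep(); to([p[0],p[1],0.034],R)
E
```

```text
t 4.75 pos [0.4629 0.3264 0.0805] q [-0.29  0.64 -0.58  1.87  0.5   0.76 -1.69] F [-0.6 -0.7  0.3] T [ 0.02  0.06 -0.01] w 60.0
shift [-0.0049 -0.0042  0.0464] rows>= 0.74
turn/8deg [ 0.054 -0.094 -0.046]
shift after turn [-0.0042 -0.0039  0.0465]
```

Emit:
jog_arm(rows=[[[-0.006, -0.006, 0.015], [0.08, -0.12, -0.06], 0.06], [[0, 0, 0.018], [0, 0, 0], 0.06], [[0, 0, 0], [0, 0, 0], 0.06]])

```text
t: 5.12
ee_pos: [0.4569, 0.3242, 0.0492]
ee_rot: [-0.0, 0.87, 0.493, -0.0]
ft_force: [0.3, -0.1, -0.8]
gripper_width: 0.704
```

```bash
python3 - <<'E'
from h import *
p=np.load("filt.npy"); R=Ro.from_euler('z',p[2])*Ro.from_matrix(np.diag([1.,-1,-1])); rep(); to([p[0],p[1],0.034],R)
c=cam("wrist"); save(c,"pics/w8.png"); np.savez("w8.npz",**c)
E
```

```text
t 5.12 pos [0.4569 0.3242 0.0492] q [-0.31  0.69 -0.55  1.9   0.53  0.71 -1.72] F [ 0.3 -0.1 -0.8] T [-0.03  0.02 -0.01] w 60.1
shift [0.0007 0.0002 0.0152] rows>= 0.24
turn/8deg [-0.009  0.002 -0.002]
shift after turn [0.0007 0.0002 0.0152]
```

View pics/w8.png

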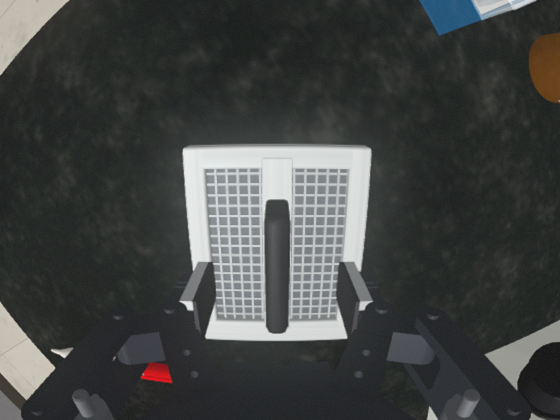

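Emit:
jog_arm(newtons=80, rows=[[[0.001, 0, 0.015], [0, 0, 0], 0.06], [[0, 0, 0], [0, 0, 0], 0.03], [[0, 0, 0], [0, 0, 0], 0.0], [[0, 0, 0], [0, 0, 0], 0.0], [[0, 0, 0], [0, 0, 0], 0.0]])

```text
t: 5.8
ee_pos: [0.4578, 0.3261, 0.0345]
ee_rot: [-0.001, 0.87, 0.493, 0.0]
ft_force: [0.9, -0.1, -1.7]
gripper_width: 0.124
```

```bash
python3 - <<'E'
from h import *
p=np.load("filt.npy"); R=Ro.from_euler('z',p[2])*Ro.from_matrix(np.diag([1.,-1,-1])); rep(); to([p[0],p[1],0.034],R)
E
```

```text
t 5.8 pos [0.4578 0.3261 0.0345] q [-0.33  0.71 -0.53  1.9   0.55  0.68 -1.74] F [ 0.9 -0.1 -1.7] T [ 0.08 -0.03 -0.  ] w 10.6
shift [-0.0013  0.0003  0.0004] rows>= 0.02
turn/8deg [-0.004 -0.009  0.002]
shift after turn [-0.0013  0.0003  0.0005]
```

Emit:
jog_arm(rows=[[[0, 0, -0.04], [0, 0, 0], 0.0], [[0, 0, -0.06], [0, 0, 0], 0.0], [[0, 0, -0.06], [0, 0, 0], 0.0], [[0, 0, -0.06], [0, 0, 0], 0.0], [[0, 0, -0.03], [0, 0, 0], 0.0]])

```text
t: 6.42
ee_pos: [0.4563, 0.3239, 0.2884]
ee_rot: [-0.0, 0.87, 0.494, -0.004]
ft_force: [0.4, 0.6, -2.8]
gripper_width: 0.122
```

```bash
cat >> h.py <<'E'
def ftool(tx,tz,th,ty=0.,off=(72.3,0,34.5)):
    p=np.load("seat.npy"); Rs=seatR(p[2]); Rf=Rs*Ro.from_euler('y',-np.radians(th))
    P=seatpt(p,[tx,ty,tz])[0]+Rf.apply(np.array(off)/1000)
    return P, Rf*Ro.from_matrix(np.diag([1.,-1,-1]))
def fstate(off=(72.3,0,34.5)):
    """filter tip in seat mm, tilt"""
    p=np.load("seat.npy"); Rs=seatR(p[2]); P,R=pose(); Rf=R*Ro.from_matrix(np.diag([1.,-1,-1]))
    X=P-Rf.apply(np.array(off)/1000); s=Rs.inv().apply(X-np.array([p[0],p[1],.082]))*1000
    rel=(Rs.inv()*Rf).as_euler('yzx',degrees=True)
    print("tip seat mm",np.round(s,1),"tilt",round(-rel[0],2),"yaw",round(rel[1],2),"roll",round(rel[2],2))
E
python3 - <<'E'
from h import *
rep(); P,R=ftool(-50,70,12); print(P); to(P,R)
E
```

```text
t 6.42 pos [0.4563 0.3239 0.2884] q [-0.19  0.44 -0.72  1.59  0.29  1.23 -1.5 ] F [ 0.4  0.6 -2.8] T [ 0.03 -0.    0.02] w 10.4
[ 0.53315536 -0.03855111  0.19720398]
shift [-0.2712  0.2522  0.0918] rows>= 4.34
turn/8deg [ 0.43   4.276 -1.539]
shift after turn [-0.3164  0.1865 -0.1034]
```

Emit:
jog_arm(rows=[[[-0.055, 0.05, 0], [0, 0, 0], 0.0], [[-0.055, 0.05, 0], [0, 0, 0], 0.0], [[-0.055, 0.05, 0], [0, 0, 0], 0.0], [[-0.055, 0.05, 0], [0, 0, 0], 0.0], [[-0.05, 0.05, 0], [0, 0, 0], 0.0]])

```text
t: 7.05
ee_pos: [0.5224, 0.016, 0.2903]
ee_rot: [-0.001, 0.867, 0.499, -0.0]
ft_force: [0.6, 0.9, -2.1]
gripper_width: 0.12
```

Emit:
jog_arm(rows=[[[0, 0, 0], [0.09, 0.9, -0.3], 0.0], [[0, 0, 0], [0.09, 0.9, -0.3], 0.0], [[0, 0, 0], [0.09, 0.9, -0.3], 0.0], [[0, 0, 0], [0.09, 0.9, -0.3], 0.0]])

```text
t: 7.55
ee_pos: [0.5223, 0.0108, 0.2897]
ee_rot: [-0.148, 0.794, 0.552, 0.207]
ft_force: [-0.3, 0.4, -3.3]
gripper_width: 0.125
```

```bash
python3 - <<'E'
from h import *
rep(); fstate(); P,R=ftool(-50,60,12); print(P); to(P,R)
E
```

```text
t 7.55 pos [0.5223 0.0108 0.2897] q [ 0.92  0.4  -0.93  1.84 -0.22  0.91 -0.18] F [-0.3  0.4 -3.3] T [-0.78  0.32  0.06] w 10.7
tip seat mm [ 21.4  27.8 144.6] tilt 7.5 yaw -2.01 roll -0.48
[ 0.53432838 -0.03499344  0.18793214]
shift [-0.0838  0.0277  0.0693] rows>= 1.34
turn/8deg [ 0.101  0.561 -0.237]
shift after turn [-0.0899  0.0258  0.0621]
```

Orientation is reachable. Continue to align above the seat.

Emit:
jog_arm(rows=[[[-0.035, 0.014, 0.015], [0.1, 0.56, -0.24], 0.0], [[-0.035, 0.012, 0.02], [0, 0, 0], 0.0], [[0, 0, 0], [0, 0, 0], 0.0]])

```text
t: 7.92
ee_pos: [0.5321, -0.0417, 0.2204]
ee_rot: [-0.171, 0.776, 0.558, 0.238]
ft_force: [0.3, 0.1, -2.3]
gripper_width: 0.123
```

```bash
python3 - <<'E'
from h import *
rep(); fstate(); P,R=ftool(-55,30,12); to(P,R)
c=cam("wrist"); save(c,"pics/w9.png"); np.savez("w9.npz",**c)
E
```

```text
t 7.92 pos [ 0.5321 -0.0417  0.2204] q [ 1.    0.57 -0.92  1.88 -0.2   0.81 -0.01] F [ 0.3  0.1 -2.3] T [-0.8   0.29  0.01] w 10.5
tip seat mm [-44.2   0.2  92.6] tilt 12.12 yaw -0.26 roll -0.12
shift [-0.0236 -0.0001  0.0591] rows>= 0.95
turn/8deg [ 0.021 -0.015 -0.029]
shift after turn [-0.0235  0.      0.0592]
```

View pics/w9.png

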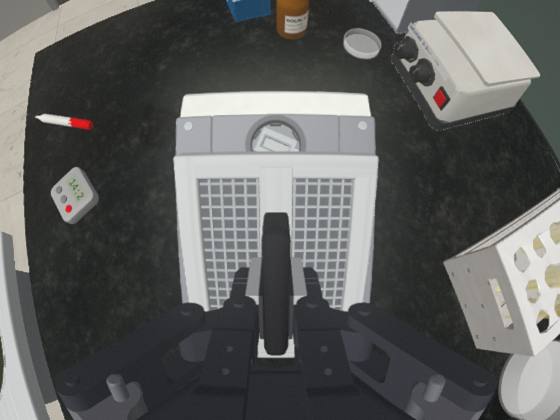

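```bash
python3 - <<'E'
from h import *
c=dict(np.load("w9.npz")); P,R=pose(); Rf=R*Ro.from_matrix(np.diag([1.,-1,-1]))
M=np.array([[60,50,12],[60,-50,12]])/1000-np.array([1.3,0,34.5])/1000
print(fproj(c,Rf.apply(M)+P))
p=np.load("seat.npy"); print(fproj(c,seatpt(p,[[96,0,39],[96,23,39],[96,-23,39],[119,0,39]])))
im=c["color"][:,:,::-1]; cv2.imwrite("pics/w9a.png",cv2.resize(im[85:185,165:390],None,fx=3.5,fy=3.5,interpolation=cv2.INTER_CUBIC))
E
```

```text
[[171.33471254 152.54649379]
 [379.85743768 152.00708311]]
[[275.07125229 143.81772949]
 [244.56253001 144.15886717]
 [305.58124383 143.865553  ]
 [274.92983718 113.96436705]]
```

View pics/w9a.png

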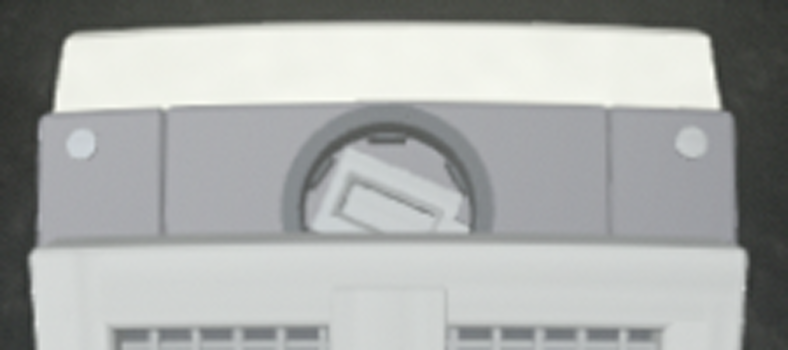

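```bash
python3 - <<'E'
from h import *
c=dict(np.load("w9.npz")); W=fcloud(c); P,R=pose(); Rf=R*Ro.from_matrix(np.diag([1.,-1,-1]))
L=Rf.inv().apply((W-P).reshape(-1,3)).reshape(W.shape)*1000+np.array([1.3,0,34.5])
print("expected top z=12; columns left, right frame rails and near top edge")
for nm,(u0,u1,v0,v1) in dict(left=(182,194,170,300),right=(358,370,170,300),top=(200,350,160,172),center=(262,292,175,208)).items():
    q=L[v0:v1,u0:u1].reshape(-1,3); q=q[abs(q[:,2]-12)<12]
    A=np.c_[q[:,0],q[:,1],np.ones(len(q))]; s=np.linalg.lstsq(A,q[:,2],rcond=None)[0]
    print(nm,len(q),np.round(q.mean(0),2),q[:,2].std(),np.round(s,3))
q=np.concatenate([L[170:300,182:194].reshape(-1,3),L[170:300,358:370].reshape(-1,3),L[160:172,200:350].reshape(-1,3)]); q=q[abs(q[:,2]-10)<6]
A=np.c_[q[:,0],q[:,1],np.ones(len(q))]; s=np.linalg.lstsq(A,q[:,2],rcond=None)[0]; print("all",s,"pitch deg",np.degrees(s[0]))
from scipy.optimize import least_squares
M=np.array([[60,50,12],[60,-50,12]],float)
px=np.array([[173.6,156.4],[378.7,156]])
def f(x):
    d,dx,dz=x; X=Ro.from_euler('y',d).apply(M-[1.3,0,38])+[dx,0,38-34.5+dz]
    return np.r_[(fproj(c,Rf.apply(X/1000)+P)-px).ravel(), dx/2*0.3]
r=least_squares(f,[0,0,0]); print(np.degrees(r.x[0]),r.x,r.fun)
E
```

```text
expected top z=12; columns left, right frame rails and near top edge
left 1391 [19.8  45.11 11.27] 0.5908226314963633 [-6.000e-03 -4.900e-02  1.361e+01]
right 1409 [ 19.28 -44.87  11.19] 0.5883498433900657 [-4.0000e-03  4.9000e-02  1.3454e+01]
top 1791 [52.74  0.54 11.19] 0.6376264969251727 [-5.0000e-03 -0.0000e+00  1.1476e+01]
center 987 [40.29 -0.42 11.65] 0.5892797499602666 [ 6.0000e-03 -3.0000e-03  1.1409e+01]
all [-1.12324723e-03  7.29011251e-04  1.12511668e+01] pitch deg -0.06435732590302853
4.594452990702789 [8.01883320e-02 5.79806374e-04 2.31394455e+00] [-5.32265566e-01  6.37021086e-02 -5.38220556e-01 -6.09746255e-02
  8.69709561e-05]
```

```bash
python3 - <<'E'
from h import *
c=dict(np.load("w9.npz")); W=fcloud(c); P,R=pose(); Rf=R*Ro.from_matrix(np.diag([1.,-1,-1]))
L=Rf.inv().apply((W-P).reshape(-1,3)).reshape(W.shape)*1000+np.array([1.3,0,34.5])
for u in (200,230,320,350): print(u,[(v,np.round(L[v,u],1).tolist()) for v in range(150,162,2)])
for v in (190,240): print(v,[(u,np.round(L[v,u],1).tolist()) for u in list(range(170,186,3))+list(range(366,382,3))])
E
```

```text
200 [(150, [46.0, 63.8, -105.8]), (152, [44.4, 63.6, -104.6]), (154, [58.3, 36.5, 8.7]), (156, [57.6, 36.1, 10.4]), (158, [56.8, 35.9, 11.5]), (160, [55.9, 35.8, 12.1])]
230 [(150, [45.2, 38.3, -107.2]), (152, [58.4, 22.3, 4.4]), (154, [58.2, 21.5, 10.3]), (156, [57.4, 21.4, 11.2]), (158, [56.4, 21.4, 11.3]), (160, [55.4, 21.5, 10.9])]
320 [(150, [45.1, -36.7, -105.7]), (152, [58.3, -21.8, 4.4]), (154, [58.1, -21.0, 10.6]), (156, [57.3, -20.9, 11.2]), (158, [56.3, -20.9, 11.2]), (160, [55.6, -20.8, 12.5])]
350 [(150, [45.5, -62.5, -106.5]), (152, [43.8, -62.5, -106.4]), (154, [58.0, -36.2, 7.6]), (156, [57.3, -35.6, 10.0]), (158, [56.4, -35.7, 10.1]), (160, [55.5, -35.6, 10.4])]
190 [(170, [-17.5, 133.4, -220.3]), (173, [-17.7, 129.6, -220.9]), (176, [40.8, 49.7, 9.8]), (179, [40.9, 48.0, 10.3]), (182, [41.1, 46.2, 11.1]), (185, [41.0, 44.7, 10.7]), (366, [40.9, -44.4, 11.2]), (369, [41.1, -45.8, 11.9]), (372, [41.0, -47.4, 11.5]), (375, [41.1, -48.9, 11.8]), (378, [-18.5, -128.3, -221.6]), (381, [-18.3, -132.2, -221.1])]
240 [(170, [-70.2, 127.7, -184.4]), (173, [-70.1, 123.7, -184.2]), (176, [-70.3, 120.1, -185.0]), (179, [-29.5, 84.5, -90.4]), (182, [14.2, 48.9, 10.7]), (185, [14.5, 47.0, 11.4]), (366, [14.4, -46.6, 11.6]), (369, [14.1, -48.4, 11.1]), (372, [-29.5, -83.2, -89.6]), (375, [-71.0, -118.6, -185.3]), (378, [-71.1, -122.5, -185.5]), (381, [-71.1, -126.3, -185.2])]
```

```bash
sed -i 's/72.3,0,34.5/73.8,0,35.2/g' h.py; python3 - <<'E'
from h import *
fstate(); P,R=ftool(-58.5,25,12.5); to(P,R)
E
```

```text
tip seat mm [-43.5  -0.   92.6] tilt 12.14 yaw -0.13 roll -0.19
shift [-0.0291 -0.0002  0.0625] rows>= 1.0
turn/8deg [ 0.027  0.045 -0.011]
shift after turn [-0.0295 -0.      0.0623]
```

Emit:
jog_arm(rows=[[[-0.015, 0, 0.025], [0.03, 0.05, 0], 0.0], [[-0.014, 0, 0.03], [0, 0, 0], 0.0], [[0, 0, 0], [0, 0, 0], 0.0]])

```text
t: 8.35
ee_pos: [0.5367, -0.0289, 0.1654]
ee_rot: [-0.172, 0.772, 0.562, 0.242]
ft_force: [-0.0, 1.5, -1.4]
gripper_width: 0.12
```

```bash
python3 - <<'E'
from h import *
rep();fstate(); P,R=ftool(-59.5,6,12.5); to(P,R)
E
```

```text
t 8.35 pos [ 0.5367 -0.0289  0.1654] q [ 0.95  0.65 -0.89  1.95 -0.17  0.67  0.01] F [-0.   1.5 -1.4] T [-0.85  0.29  0.03] w 10.3
tip seat mm [-53.2  -0.9  35.1] tilt 12.53 yaw 0.36 roll -0.22
shift [-0.0124 -0.0005  0.0271] rows>= 0.43
turn/8deg [ 0.017 -0.004  0.05 ]
shift after turn [-0.0124 -0.0003  0.0271]
```

Emit:
jog_arm(rows=[[[-0.008, 0, 0.012], [0.02, 0, 0.05], 0.0], [[-0.005, 0, 0.012], [0, 0, 0], 0.0], [[0, 0, 0], [0, 0, 0], 0.0]])

```text
t: 8.72
ee_pos: [0.5395, -0.0249, 0.1408]
ee_rot: [-0.172, 0.773, 0.561, 0.241]
ft_force: [0.4, 0.0, -2.3]
gripper_width: 0.124
```

```bash
python3 - <<'E'
from h import *
rep();fstate(); P,R=ftool(-59.5,2,12.5); to(P,R)
c=cam("wrist"); save(c,"pics/w10.png")
c=cam("scene"); save(c,"pics/s10.png"); cv2.imwrite("pics/s10a.png",cv2.resize(c["color"][150:300,200:360,::-1],None,fx=4,fy=4,interpolation=cv2.INTER_CUBIC))
E
```

```text
t 8.72 pos [ 0.5395 -0.0249  0.1408] q [ 0.92  0.68 -0.87  1.97 -0.16  0.61  0.01] F [ 0.4  0.  -2.3] T [-0.87  0.31 -0.01] w 10.6
tip seat mm [-58.1  -2.2  10.6] tilt 12.48 yaw 0.19 roll -0.23
shift [-0.0032 -0.0018  0.0081] rows>= 0.13
turn/8deg [0.023 0.002 0.029]
shift after turn [-0.0032 -0.0018  0.0081]
```

View pics/s10a.png

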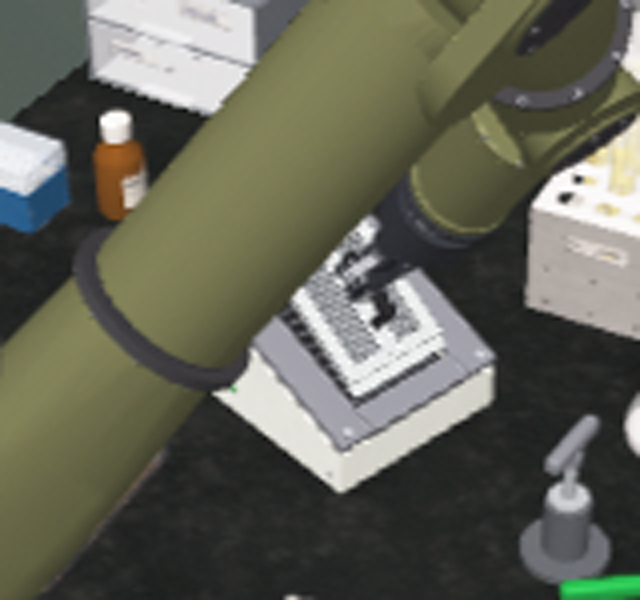

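View pics/w10.png

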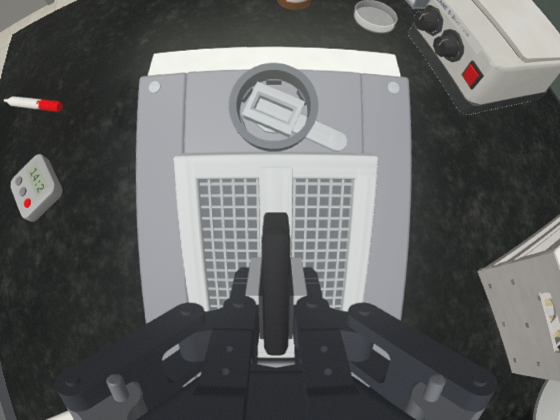

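Emit:
jog_arm(rows=[[[-0.002, -0.002, 0.005], [0.02, 0, 0.03], 0.0], [[-0.001, 0, 0.004], [0, 0, 0], 0.0], [[0, 0, 0], [0, 0, 0], 0.0]])

```text
t: 9.2
ee_pos: [0.5391, -0.0222, 0.1322]
ee_rot: [-0.173, 0.774, 0.559, 0.241]
ft_force: [-0.4, -0.7, -2.5]
gripper_width: 0.121
```

```bash
python3 - <<'E'
from h import *
rep();fstate(); P,R=ftool(-66,2,12.5); to(P,R)
E
```

```text
t 9.2 pos [ 0.5391 -0.0222  0.1322] q [ 0.91  0.69 -0.87  1.98 -0.16  0.59  0.  ] F [-0.4 -0.7 -2.5] T [-0.85  0.34 -0.04] w 10.3
tip seat mm [-59.2  -0.5   1.7] tilt 12.49 yaw -0.05 roll -0.12
shift [-0.0066 -0.0005 -0.0018] rows>= 0.11
turn/8deg [ 0.016  0.002 -0.003]
shift after turn [-0.0066 -0.0005 -0.0018]
```

Emit:
jog_arm(rows=[[[-0.0035, 0, -0.0008], [0, 0, 0], 0.0], [[-0.0035, 0, -0.0008], [0, 0, 0], 0.0], [[0, 0, 0], [0, 0, 0], 0.0]])

```text
t: 9.57
ee_pos: [0.5369, -0.0293, 0.1294]
ee_rot: [-0.173, 0.774, 0.559, 0.241]
ft_force: [-0.7, -0.4, -2.3]
gripper_width: 0.122
```

```bash
python3 - <<'E'
from h import *
rep();fstate(); P,R=ftool(-70.5,1.5,12.5); to(P,R)
E
```

```text
t 9.57 pos [ 0.5369 -0.0293  0.1294] q [ 0.92  0.7  -0.87  1.98 -0.15  0.59  0.01] F [-0.7 -0.4 -2.3] T [-0.9   0.32 -0.  ] w 10.4
tip seat mm [-67.1  -0.7   1.8] tilt 12.48 yaw -0.07 roll -0.13
shift [-0.0034 -0.0007 -0.0005] rows>= 0.05
turn/8deg [ 0.018  0.003 -0.005]
shift after turn [-0.0034 -0.0007 -0.0005]
```

Emit:
jog_arm(rows=[[[-0.003, -0.0007, -0.0003], [0, 0, 0], 0.0], [[0, 0, 0], [0, 0, 0], 0.0]])

```text
t: 9.82
ee_pos: [0.5353, -0.0319, 0.1278]
ee_rot: [-0.173, 0.774, 0.559, 0.241]
ft_force: [0.2, -0.3, -2.6]
gripper_width: 0.123
```

```bash
python3 - <<'E'
from h import *
rep();fstate()
for th in (9,6,3,0): 
    P,R=ftool(-70.5,1.0,th); to(P,R)
E
```

```text
t 9.82 pos [ 0.5353 -0.0319  0.1278] q [ 0.93  0.7  -0.87  1.99 -0.15  0.59  0.02] F [ 0.2 -0.3 -2.6] T [-0.83  0.3   0.  ] w 10.5
tip seat mm [-70.4  -0.    1.5] tilt 12.48 yaw -0.09 roll -0.14
shift [ 0.0018 -0.      0.0051] rows>= 0.08
turn/8deg [ 0.02  -0.435 -0.007]
shift after turn [ 0.0021 -0.      0.0049]
shift [ 0.0033 -0.      0.0091] rows>= 0.15
turn/8deg [ 0.02  -0.81  -0.008]
shift after turn [ 0.0043 -0.      0.0086]
shift [ 0.0046 -0.      0.0132] rows>= 0.21
turn/8deg [ 0.019 -1.185 -0.008]
shift after turn [ 0.0067 -0.      0.0122]
shift [ 0.0057 -0.0001  0.0173] rows>= 0.28
turn/8deg [ 0.019 -1.56  -0.009]
shift after turn [ 0.0093 -0.      0.0157]
```

Emit:
jog_arm(rows=[[[0.0018, 0, 0.005], [0, -0.43, 0], 0.0], [[0.002, 0, 0.004], [0, -0.37, 0], 0.0], [[0, 0, 0], [0, 0, 0], 0.0]])

```text
t: 10.2
ee_pos: [0.5379, -0.0243, 0.1221]
ee_rot: [-0.141, 0.787, 0.568, 0.196]
ft_force: [-0.6, -0.4, -2.5]
gripper_width: 0.123
```

```bash
python3 - <<'E'
from h import *
rep();fstate()
for th in (3,0): 
    P,R=ftool(-70,0.5,th); to(P,R)
E
```

```text
t 10.2 pos [ 0.5379 -0.0243  0.1221] q [ 0.8   0.64 -0.76  1.98 -0.1   0.59 -0.08] F [-0.6 -0.4 -2.5] T [-0.71  0.23  0.01] w 10.5
tip seat mm [-70.4   0.    0.8] tilt 5.97 yaw -0.14 roll -0.13
shift [ 0.0021 -0.0001  0.0043] rows>= 0.07
turn/8deg [ 0.018 -0.372 -0.017]
shift after turn [ 0.0023 -0.      0.0041]
shift [ 0.0036 -0.0001  0.0082] rows>= 0.13
turn/8deg [ 0.018 -0.747 -0.017]
shift after turn [ 0.0044 -0.      0.0078]
```

Emit:
jog_arm(rows=[[[0.002, 0, 0.0043], [0, -0.37, 0], 0.0], [[0.002, 0, 0.002], [0, -0.2, 0], 0.0], [[0, 0, 0], [0, 0, 0], 0.0]])

```text
t: 10.58
ee_pos: [0.5394, -0.0197, 0.1173]
ee_rot: [-0.118, 0.795, 0.572, 0.164]
ft_force: [0.4, -0.0, -1.3]
gripper_width: 0.121
```

```bash
python3 - <<'E'
from h import *
rep();fstate()
P,R=ftool(-70,0.,0); to(P,R)
c=cam("wrist"); save(c,"pics/w11.png"); np.savez("w11.npz",**c)
E
```

```text
t 10.57 pos [ 0.5394 -0.0197  0.1173] q [ 0.69  0.61 -0.68  1.97 -0.06  0.59 -0.16] F [ 0.4 -0.  -1.3] T [-0.6   0.24  0.05] w 10.4
tip seat mm [-70.9   0.3   0.3] tilt 1.36 yaw -0.28 roll -0.07
shift [ 0.0017 -0.      0.0021] rows>= 0.03
turn/8deg [ 0.01  -0.17  -0.035]
shift after turn [ 0.0018 -0.      0.0021]
```

View pics/w11.png

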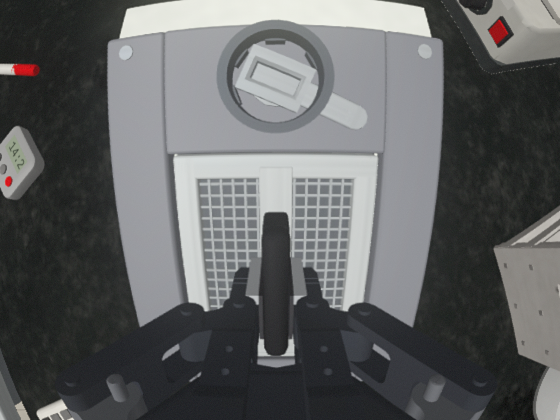

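Emit:
jog_arm(rows=[[[0.0014, 0, 0.0022], [0.01, -0.17, -0.03], 0.0], [[0, 0, 0.001], [0, 0, 0], 0.0], [[0, 0, 0], [0, 0, 0], 0.0]])

```text
t: 11.0
ee_pos: [0.5401, -0.0181, 0.1156]
ee_rot: [-0.112, 0.796, 0.574, 0.154]
ft_force: [-0.4, -0.2, -2.6]
gripper_width: 0.121
```

```bash
python3 - <<'E'
from h import *
rep();fstate()
P,R=ftool(-70,0.,0); to(P,R)
E
```

```text
t 11.0 pos [ 0.5401 -0.0181  0.1156] q [ 0.66  0.6  -0.66  1.97 -0.04  0.59 -0.18] F [-0.4 -0.2 -2.6] T [-0.56  0.21  0.  ] w 10.3
tip seat mm [-70.8   0.   -0.2] tilt -0.01 yaw -0.16 roll 0.0
shift [ 0.0008 -0.0002 -0.0002] rows>= 0.01
turn/8deg [-0.     0.001 -0.02 ]
shift after turn [ 0.0008 -0.0002 -0.0002]
```

Emit:
jog_arm(rows=[[[0.0005, 0, 0.001], [0, 0, 0], 0.0], [[0, 0, 0.001], [0, 0, 0], 0.0]])

```text
t: 11.25
ee_pos: [0.5402, -0.0181, 0.1154]
ee_rot: [-0.111, 0.796, 0.574, 0.154]
ft_force: [-7.6, -5.8, 16.6]
gripper_width: 0.122
```

```bash
python3 - <<'E'
from h import *
rep();fstate()
E
```

```text
t 11.25 pos [ 0.5402 -0.0181  0.1154] q [ 0.66  0.6  -0.66  1.97 -0.04  0.59 -0.19] F [-7.6 -5.8 16.6] T [0.   1.18 0.52] w 10.5
tip seat mm [-70.9  -0.1  -0.2] tilt -0.1 yaw -0.18 roll -0.04
```

Emit:
jog_arm(rows=[[[0, 0, -0.0005], [0, 0, 0], 0.03], [[0, 0, 0], [0, 0, 0], 0.05], [[0, 0, 0], [0, 0, 0], 0.05]])

```text
t: 11.62
ee_pos: [0.541, -0.0178, 0.1163]
ee_rot: [-0.111, 0.796, 0.574, 0.155]
ft_force: [0.4, 0.1, 0.2]
gripper_width: 0.585
```

```bash
python3 - <<'E'
from h import *
rep();fstate()
E
```

```text
t 11.62 pos [ 0.541  -0.0178  0.1163] q [ 0.66  0.6  -0.66  1.97 -0.04  0.59 -0.19] F [0.4 0.1 0.2] T [-0.36  0.12 -0.01] w 49.9
tip seat mm [-70.1  -0.8   0.3] tilt -0.04 yaw -0.16 roll -0.11
```

Emit:
jog_arm(rows=[[[0, 0, -0.03], [0, 0, 0], 0.05], [[0, 0, -0.06], [0, 0, 0], 0.05], [[0, 0, -0.06], [0, 0, 0], 0.05], [[0, 0, -0.03], [0, 0, 0], 0.05]])

```text
t: 12.12
ee_pos: [0.5184, -0.0817, 0.2854]
ee_rot: [-0.114, 0.795, 0.575, 0.154]
ft_force: [0.7, -0.2, -0.1]
gripper_width: 0.588
```

```bash
python3 - <<'E'
from h import *
rep()
c=cam("wrist"); save(c,"pics/w12.png"); np.savez("w12.npz",**c)
E
```

```text
t 12.12 pos [ 0.5184 -0.0817  0.2854] q [ 0.88  0.4  -0.75  1.74 -0.13  1.05 -0.08] F [ 0.7 -0.2 -0.1] T [-0.39  0.05  0.01] w 50.2
```

View pics/w12.png

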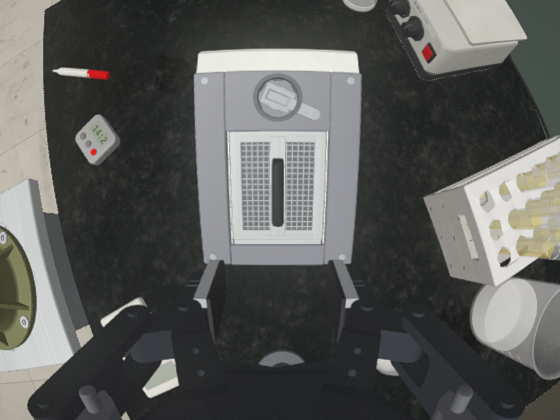

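```bash
python3 - <<'E'
from h import *
p=np.load("seat.npy"); R=seatR(p[2])
c=dict(np.load("w12.npz")); W=fcloud(c); S=R.inv().apply((W-np.array([p[0],p[1],.082])).reshape(-1,3)).reshape(W.shape)*1000
for q in [(237,140),(318,140),(234,225),(320,225),(278,138),(250,235),(276,243),(215,180),(340,180)]: print(q,np.round(np.median(S[q[1]-1:q[1]+2,q[0]-1:q[0]+2].reshape(-1,3),0),1))
c=dict(np.load("w11.npz")); im=c["color"][:,:,::-1]; cv2.imwrite("pics/w11a.png",cv2.resize(im[15:135,215:375],None,fx=5,fy=5,interpolation=cv2.INTER_CUBIC))
E
```

```text
(237, 140) [52.8 41.3 12.5]
(318, 140) [nan nan nan]
(234, 225) [-40.1  47.7  12.8]
(320, 225) [-40.2 -47.   12.2]
(278, 138) [54.4 -0.7 12.5]
(250, 235) [-52.2  30.5  12.2]
(276, 243) [-63.7   1.5   5.6]
(215, 180) [11.  65.9 14.3]
(340, 180) [ 11.  -66.2  14.4]
```

View pics/w11a.png

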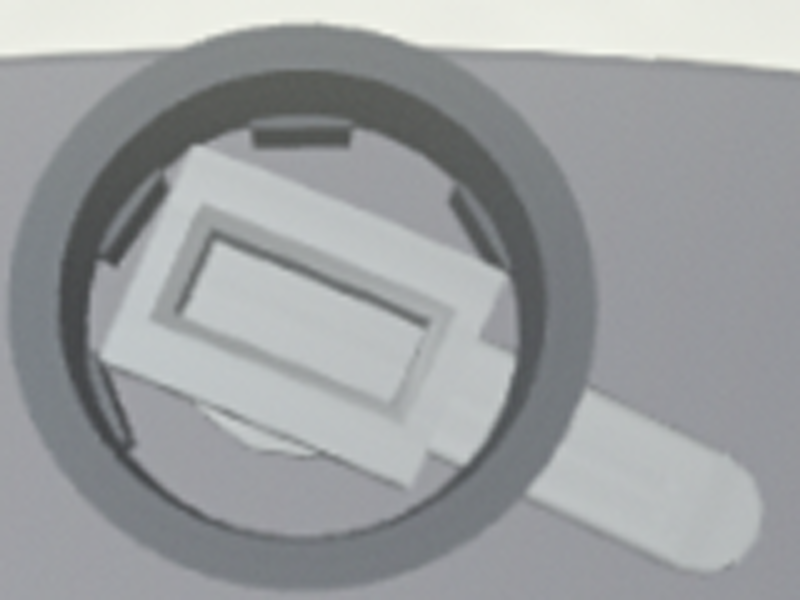

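```bash
python3 - <<'E'
from h import *
c=dict(np.load("w11.npz")); p=np.load("seat.npy"); R=seatR(p[2])
def onplane(u,v,h):
    u=u/5+215-.4; v=v/5+15-.4
    o,d=fray(c,u,v); n=R.apply([0,0,1]); q=seatpt(p,[0,0,h])[0]; X=o+d*((q-o)@n)/(d@n); return R.inv().apply(X-np.array([p[0],p[1],.082]))*1000
C=[onplane(*q,31) for q in [(198,207),(455,308),(400,412),(150,320)]]
for k in C: print(np.round(k,1))
print("centre",np.mean(C,0)); d1=C[1]-C[0]; d2=C[2]-C[3]; 
for d in (d1,d2,d1+d2): print(np.degrees(np.arctan2(d[1],d[0])),np.linalg.norm(d))
print("ring",onplane(304,306,39), onplane(10,306,39),onplane(598,306,39))
print("tongue tip",onplane(735,520,20))
c=dict(np.load("w3.npz")); im=c["color"][:,:,::-1]; cv2.imwrite("pics/w3a.png",cv2.resize(im[210:330,270:380],None,fx=5,fy=5,interpolation=cv2.INTER_CUBIC))
E
```

```text
[105.    8.4  31. ]
[ 96.2 -12.8  31. ]
[87.3 -8.2 31. ]
[95.3 12.4 31. ]
centre [ 9.59746203e+01 -6.98574828e-02  3.10000000e+01]
-112.44883455953236 22.888159687125032
-111.25506544788004 22.101565804480384
-111.86238622476029 44.98728497336764
ring [95.31562069 -0.33262244 39.        ] [96.01593674 22.6837826  39.        ] [ 95.77073267 -23.35412677  39.        ]
tongue tip [ 78.93410247 -39.75422459  20.        ]
```

View pics/w3a.png

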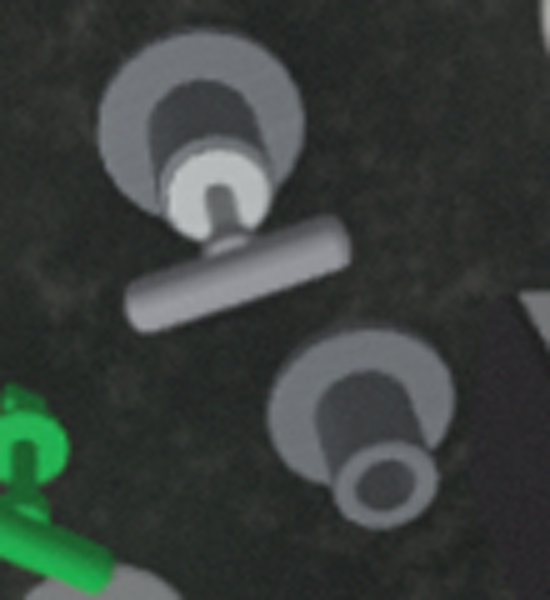

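```bash
python3 - <<'E'
from h import *
def ends(n,a,b,off,s,z=.12):
    c=dict(np.load(n)); A=fpt(c,a[0]/s+off[0],a[1]/s+off[1],z);B=fpt(c,b[0]/s+off[0],b[1]/s+off[1],z); d=B-A
    print((A+B)/2,np.linalg.norm(d),np.degrees(np.arctan2(d[1],d[0])))
ends("w3.npz",(137,305),(343,240),(270,210),5)
ends("w1.npz",(210,58),(105,262),(200,50),5)
P,R=pose(); print(R.as_euler('zyx',degrees=True))
# vertical tool with same-ish yaw, at key
k=np.array([0.467,-0.243])
for yaw in (0,90,-90,60): 
    RR=Ro.from_euler('z',np.radians(yaw))*Ro.from_matrix(np.diag([1.,-1,-1])); print(yaw); to([k[0],k[1],.25],RR)
E
```

```text
[ 0.47296731 -0.24473397  0.12      ] 0.06112917865271021 -5.292264235900718
[ 0.47137169 -0.24488229  0.12      ] 0.061566064998848986 176.81772908250056
[ -72.90413356    6.67965377 -158.95424164]
0
shift [-0.1702  0.0007 -0.0281] rows>= 2.72
turn/8deg [-1.733 -2.376  8.841]
shift after turn [-0.0523  0.16    0.0378]
90
shift [-0.1702  0.0007 -0.0281] rows>= 2.72
turn/8deg [ 0.428 -2.733 -2.264]
shift after turn [-0.16   -0.0523  0.0378]
-90
shift [-0.1702  0.0007 -0.0281] rows>= 2.72
turn/8deg [-3.871 -0.606 19.868]
shift after turn [0.16   0.0523 0.0378]
60
shift [-0.1702  0.0007 -0.0281] rows>= 2.72
turn/8deg [-0.294 -2.743  1.44 ]
shift after turn [-0.1647  0.0347  0.0378]
```

Emit:
jog_arm(rows=[[[-0.02, 0, -0.01], [0.14, -0.9, -0.75], 0.06], [[-0.02, 0, -0.01], [0.14, -0.9, -0.75], 0.06], [[-0.02, 0, 0], [0.14, -0.9, -0.75], 0.06], [[-0.03, 0.0, 0], [0, 0, -1], 0.06]])

```text
t: 12.68
ee_pos: [0.5063, -0.1755, 0.293]
ee_rot: [0.003, 0.651, 0.759, -0.002]
ft_force: [0.8, -0.2, 0.9]
gripper_width: 0.7
```

Emit:
jog_arm(rows=[[[0, 0, 0], [0, 0, -1], 0.06], [[0, 0, 0], [0, 0, -1], 0.06], [[0, 0, 0], [0, 0, -1], 0.06], [[0, 0, 0], [0, 0, -1], 0.06], [[0, 0, 0], [0, 0, -1], 0.06]])

```text
t: 13.3
ee_pos: [0.5064, -0.176, 0.2905]
ee_rot: [0.001, 0.341, 0.94, -0.003]
ft_force: [-0.8, -0.8, -1.4]
gripper_width: 0.702
```

```bash
python3 - <<'E'
from h import *
rep(); RR=Ro.from_euler('z',np.radians(176))*Ro.from_matrix(np.diag([1.,-1,-1])); to([.472,-.245,.28],RR)
E
```

```text
t 13.3 pos [ 0.5064 -0.176   0.2905] q [ 0.89  0.43 -0.91  1.65  0.36  1.23  0.78] F [-0.8 -0.8 -1.4] T [ 0.    0.01 -0.04] w 59.9
shift [-0.0178 -0.0749  0.0109] rows>= 1.2
turn/8deg [-0.04   0.014 -4.478]
shift after turn [ 0.0295 -0.0712  0.0105]
```

Emit:
jog_arm(rows=[[[-0.02, -0.035, 0.0], [0, 0, -0.9], 0.06], [[-0.01, -0.035, 0.0], [0, 0, -0.9], 0.06], [[0, 0, 0.0], [0, 0, -0.9], 0.06], [[0, 0, 0.0], [0, 0, -0.9], 0.06], [[0, 0, 0.0], [0, 0, -0.9], 0.06]])

```text
t: 13.92
ee_pos: [0.489, -0.2516, 0.2886]
ee_rot: [-0.0, 0.021, 1.0, -0.001]
ft_force: [-0.1, -0.3, -0.4]
gripper_width: 0.705
```

```bash
python3 - <<'E'
from h import *
rep(); RR=Ro.from_euler('z',np.radians(176))*Ro.from_matrix(np.diag([1.,-1,-1])); to([.472,-.245,.20],RR)
c=cam("wrist"); save(c,"pics/w13.png"); np.savez("w13.npz",**c)
E
```

```text
t 13.93 pos [ 0.489  -0.2516  0.2886] q [ 1.1   0.51 -1.08  1.62  0.47  1.29  1.47] F [-0.1 -0.3 -0.4] T [ 0.   -0.01 -0.01] w 60.2
shift [0.0172 0.006  0.0886] rows>= 1.42
turn/8deg [-0.017 -0.004  0.197]
shift after turn [0.0174 0.0054 0.0886]
```

View pics/w13.png

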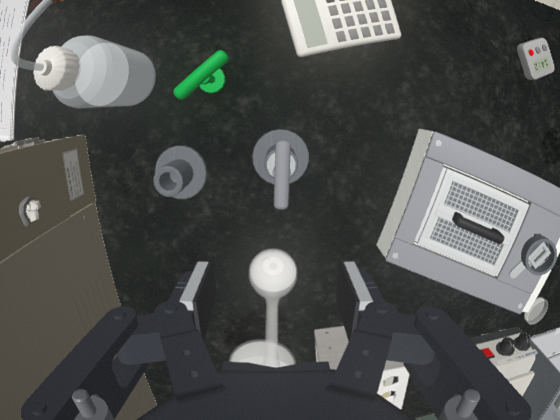

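```bash
python3 - <<'E'
from h import *
c=dict(np.load("w13.npz")); im=c["color"][:,:,::-1]; cv2.imwrite("pics/w13a.png",cv2.resize(im[120:220,240:320],None,fx=6,fy=6,interpolation=cv2.INTER_CUBIC))
E
```

```text
(no output)
```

View pics/w13a.png

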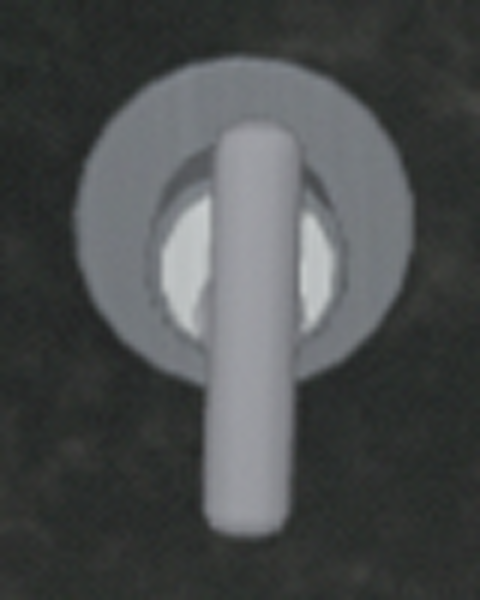

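```bash
python3 - <<'E'
from h import *
c=dict(np.load("w13.npz"))
g=lambda u,v,z:fpt(c,u/6+240-.42,v/6+120-.42,z)
A=g(258,122,.120);B=g(245,537,.120); d=A-B; print(A,B,(A+B)/2,np.linalg.norm(d),np.degrees(np.arctan2(d[1],d[0])))
for z in (0.004,.008,.012): print("foot",z,g(244,222,z), np.linalg.norm(g(75,222,z)-g(413,222,z)))
print("collar",g((160+337)/2,265,.068), np.linalg.norm(g(160,265,.066)-g(337,265,.066)))
W=fcloud(c); q=W[145:200,277:286].reshape(-1,3); q=q[q[:,2]>.1]; print(np.median(q,0),q[:,2].max())
E
```

```text
[ 0.43892481 -0.24256088  0.12      ] [ 0.50502921 -0.24710818  0.12      ] [ 0.47197701 -0.24483453  0.12      ] 0.06626061964818276 176.0648406243185
foot 0.004 [ 0.47150584 -0.2446491   0.004     ] 0.07227649606911038
foot 0.008 [ 0.47091291 -0.24467164  0.008     ] 0.07157748280998712
foot 0.012 [ 0.47031998 -0.24469418  0.012     ] 0.07087846955086391
collar [ 0.46994594 -0.2445063   0.068     ] 0.03227055700919286
[ 0.46763207 -0.24521541  0.12602302] 0.1281026546464159
```

```bash
python3 - <<'E'
from h import *
np.save("key.npy",[.4715,-.2447,np.radians(176.1)])
RR=Ro.from_euler('z',np.radians(176.1))*Ro.from_matrix(np.diag([1.,-1,-1])); to([.4715,-.2447,.113],RR)
E
```

```text
shift [0.0175 0.0067 0.1754] rows>= 2.81
turn/8deg [-0.016 -0.007  0.226]
shift after turn [0.0179 0.0057 0.1754]
```

Emit:
jog_arm(rows=[[[0.012, 0.004, 0.03], [0, 0, 0.19], 0.06], [[0.006, 0.003, 0.045], [0, 0, 0], 0.06], [[0, 0, 0.03], [0, 0, 0], 0.06], [[0, 0, 0.0], [0, 0, 0], 0.06]])

```text
t: 14.48
ee_pos: [0.4715, -0.2428, 0.1802]
ee_rot: [0.0, 0.035, 0.999, 0.0]
ft_force: [-0.2, -0.2, 1.1]
gripper_width: 0.702
```

```bash
python3 - <<'E'
from h import *
rep();RR=Ro.from_euler('z',np.radians(176.1))*Ro.from_matrix(np.diag([1.,-1,-1])); to([.4715,-.2447,.113],RR)
c=cam("wrist"); save(c,"pics/w14.png"); np.savez("w14.npz",**c)
E
```

```text
t 14.47 pos [ 0.4715 -0.2428  0.1802] q [ 1.07  0.58 -1.01  1.84  0.57  1.04  1.33] F [-0.2 -0.2  1.1] T [ 0.01 -0.02 -0.01] w 59.9
shift [-0.0001 -0.0019  0.0672] rows>= 1.07
turn/8deg [ 0.     0.004 -0.016]
shift after turn [-0.0002 -0.0019  0.0672]
```

View pics/w14.png

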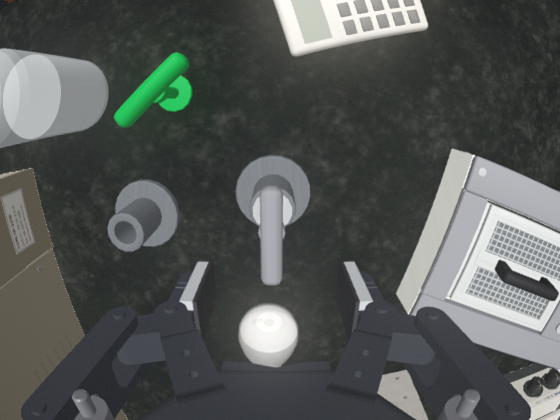

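Emit:
jog_arm(rows=[[[0, -0.002, 0.025], [0, 0, 0], 0.05], [[0, 0, 0.025], [0, 0, 0], 0.05], [[0, 0, 0.01], [0, 0, 0], 0.05], [[0, 0, 0.0], [0, 0, 0], 0.05]])

```text
t: 15.02
ee_pos: [0.477, -0.2453, 0.1259]
ee_rot: [0.006, 0.037, 0.999, -0.002]
ft_force: [-0.0, -0.4, 0.2]
gripper_width: 0.582
```

```bash
python3 - <<'E'
from h import *
rep();RR=Ro.from_euler('z',np.radians(176.1))*Ro.from_matrix(np.diag([1.,-1,-1])); to([.4715,-.2447,.113],RR)
E
```

```text
t 15.03 pos [ 0.477  -0.2453  0.1259] q [ 1.02  0.65 -0.95  1.9   0.66  0.93  1.26] F [-0.  -0.4  0.2] T [ 0.04 -0.02 -0.  ] w 49.7
shift [0.0057 0.0003 0.0128] rows>= 0.2
turn/8deg [-0.023  0.081 -0.037]
shift after turn [0.0055 0.0003 0.0129]
```

Emit:
jog_arm(rows=[[[0.005, 0, 0.007], [-0.02, 0.08, -0.04], 0.05], [[0, 0, 0.005], [0, 0, 0], 0.05], [[0, 0, 0.0], [0, 0, 0], 0.05]])

```text
t: 15.4
ee_pos: [0.4729, -0.2453, 0.1152]
ee_rot: [0.001, 0.034, 0.999, -0.001]
ft_force: [-0.1, 0.0, 0.5]
gripper_width: 0.589
```

```bash
python3 - <<'E'
from h import *
rep();RR=Ro.from_euler('z',np.radians(176.1))*Ro.from_matrix(np.diag([1.,-1,-1])); to([.4715,-.2447,.113],RR)
E
```

```text
t 15.4 pos [ 0.4729 -0.2453  0.1152] q [ 1.02  0.66 -0.94  1.91  0.67  0.92  1.25] F [-0.1  0.   0.5] T [ 0.05 -0.02  0.  ] w 50.3
shift [0.0015 0.0005 0.0022] rows>= 0.04
turn/8deg [-0.011  0.016  0.   ]
shift after turn [0.0015 0.0005 0.0022]
```

Emit:
jog_arm(newtons=90, rows=[[[0.0015, 0.0005, 0.002], [0, 0, 0], 0.05], [[0, 0, 0], [0, 0, 0], 0.02], [[0, 0, 0], [0, 0, 0], 0.0], [[0, 0, 0.0], [0, 0, 0], 0.0], [[0, 0, 0.0], [0, 0, 0], 0.0]])

```text
t: 16.02
ee_pos: [0.4717, -0.245, 0.1138]
ee_rot: [0.002, 0.034, 0.999, -0.001]
ft_force: [-0.3, -0.7, 0.6]
gripper_width: 0.16
```

```bash
python3 - <<'E'
from h import *
rep();RR=Ro.from_euler('z',np.radians(176.1))*Ro.from_matrix(np.diag([1.,-1,-1])); to([.4715,-.2447,.113],RR)
E
```

```text
t 16.02 pos [ 0.4717 -0.245   0.1138] q [ 1.02  0.66 -0.93  1.92  0.67  0.91  1.25] F [-0.3 -0.7  0.6] T [0.05 0.07 0.03] w 13.7
shift [0.0002 0.0002 0.0008] rows>= 0.01
turn/8deg [-0.017  0.022 -0.001]
shift after turn [0.0002 0.0002 0.0008]
```

Emit:
jog_arm(rows=[[[0, 0, -0.03], [0, 0, 0], 0.0], [[0, 0, -0.05], [0, 0, 0], 0.0], [[0, 0, -0.05], [0, 0, 0], 0.0], [[0, 0, -0.05], [0, 0, 0], 0.0], [[0, 0, -0.03], [0, 0, 0], 0.0]])

```text
t: 16.65
ee_pos: [0.4691, -0.244, 0.3263]
ee_rot: [-0.002, 0.033, 0.999, 0.001]
ft_force: [0.7, -0.6, -1.8]
gripper_width: 0.16
```

```bash
cat >> h.py <<'E'
KO=0.0878
def ktool(h,ang,x=96.,y=0.):
    p=np.load("seat.npy"); Rs=seatR(p[2]); RR=Rs*Ro.from_euler('z',np.radians(ang))*Ro.from_matrix(np.diag([1.,-1,-1]))
    return seatpt(p,[x,y,31+h])[0]-RR.apply([0,0,KO])*1.0, RR
def kstate():
    p=np.load("seat.npy"); Rs=seatR(p[2]); P,R=pose(); s=Rs.inv().apply(P+R.apply([0,0,KO])-np.array([p[0],p[1],.082]))*1000
    rel=(Rs.inv()*R*Ro.from_matrix(np.diag([1.,-1,-1]))); e=rel.as_euler('zyx',degrees=True)
    print("tip seat",np.round(s,1),"h",round(s[2]-31,1),"ang",round(e[0],1),"tilts",np.round(e[1:],2))
E
python3 - <<'E'
from h import *
rep(); kstate(); P,R=ktool(40,68.1); print(P); to(P,R)
c=cam("wrist"); save(c,"pics/w15.png")
E
```

```text
t 16.65 pos [ 0.4691 -0.244   0.3263] q [ 1.14  0.45 -1.11  1.6   0.41  1.35  1.49] F [ 0.7 -0.6 -1.8] T [-0.05 -0.03  0.01] w 13.7
tip seat [-170.4   -3.1  237.7] h 206.7 ang 104.3 tilts [21.94  0.29]
[0.55239951 0.01981469 0.26519903]
shift [-0.0658  0.2687  0.0614] rows>= 4.3
turn/8deg [-2.785  0.148  4.478]
shift after turn [0.0904 0.2154 0.1603]
```

View pics/w15.png

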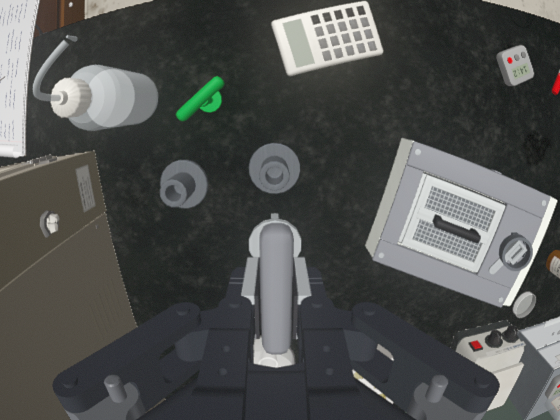

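Emit:
jog_arm(rows=[[[-0.013, 0.053, 0], [0, 0, 0], 0.0], [[-0.013, 0.053, 0], [0, 0, 0], 0.0], [[-0.013, 0.053, 0], [0, 0, 0], 0.0], [[-0.013, 0.053, 0], [0, 0, 0], 0.0], [[-0.013, 0.053, 0], [0, 0, 0], 0.0]])

```text
t: 17.32
ee_pos: [0.5554, 0.0158, 0.3275]
ee_rot: [-0.001, 0.04, 0.999, -0.001]
ft_force: [1.4, 0.1, -1.7]
gripper_width: 0.163
```

Emit:
jog_arm(rows=[[[0, 0, 0], [-0.56, 0.03, 0.9], 0.0], [[0, 0, 0], [-0.56, 0.03, 0.9], 0.0], [[0, 0, 0], [-0.56, 0.03, 0.9], 0.0], [[0, 0, 0], [-0.56, 0.03, 0.9], 0.0], [[0, 0, 0], [-0.56, 0.03, 0.9], 0.0]])

```text
t: 17.95
ee_pos: [0.5545, 0.0288, 0.3255]
ee_rot: [-0.007, 0.344, 0.918, 0.197]
ft_force: [0.1, 0.4, -2.3]
gripper_width: 0.162
```

```bash
python3 - <<'E'
from h import *
rep(); kstate(); P,R=ktool(30,68.1); print(P); to(P,R)
E
```

```text
t 17.95 pos [0.5545 0.0288 0.3255] q [ 0.84  0.45 -1.06  1.67  0.04  1.06  0.7 ] F [ 0.1  0.4 -2.3] T [-0.49  0.19 -0.04] w 13.9
tip seat [128.3   0.8 123.5] h 92.5 ang 67.2 tilts [-0.73 -0.04]
[0.55357253 0.02337236 0.25592719]
shift [-0.0131 -0.0291  0.0621] rows>= 0.99
turn/8deg [ 0.086 -0.031 -0.109]
shift after turn [-0.0124 -0.0286  0.0625]
```

Emit:
jog_arm(rows=[[[-0.007, -0.016, 0.02], [0.09, -0.03, -0.11], 0.0], [[-0.006, -0.014, 0.02], [0, 0, 0], 0.0], [[0, 0, 0.015], [0, 0, 0], 0.0], [[0, 0, 0], [0, 0, 0], 0.0]])

```text
t: 18.45
ee_pos: [0.5507, 0.0178, 0.2585]
ee_rot: [-0.007, 0.339, 0.921, 0.19]
ft_force: [-0.2, -0.3, -2.0]
gripper_width: 0.158
```

```bash
python3 - <<'E'
from h import *
rep(); kstate(); P,R=ktool(15,68.1); to(P,R)
c=cam("wrist"); save(c,"pics/w16.png"); np.savez("w16.npz",**c)
E
```

```text
t 18.45 pos [0.5507 0.0178 0.2585] q [ 0.82  0.5  -1.02  1.78  0.1   0.92  0.71] F [-0.2 -0.3 -2. ] T [-0.42  0.21 -0.02] w 13.5
tip seat [91.1  1.1 65.7] h 34.7 ang 67.8 tilts [0.1  0.07]
shift [0.0009 0.0048 0.0197] rows>= 0.32
turn/8deg [-0.015 -0.004 -0.038]
shift after turn [0.0008 0.0048 0.0197]
```

View pics/w16.png

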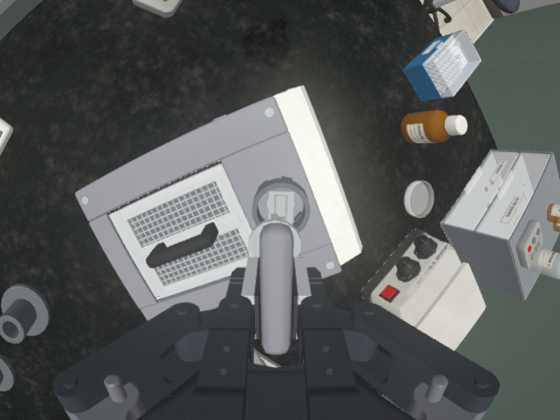

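```bash
python3 - <<'E'
from h import *
c=dict(np.load("w16.npz")); W=fcloud(c); P,R=pose(); L=R.inv().apply((W-P).reshape(-1,3)).reshape(W.shape)*1000
q=L[228:350,268:286].reshape(-1,3); q=q[(q[:,2]<0)&(q[:,2]>-25)&(abs(q[:,1])<4)]
s=np.polyfit(q[:,0],q[:,2],1); print(len(q),q.mean(0),q.min(0),q.max(0),"slope deg",np.degrees(np.arctan(s[0])),s)
E
```

```text
1951 [  7.35784706   0.62918514 -11.37356564] [-26.90125825  -2.91790263 -13.35391001] [33.94967475  3.99423632 -5.54339963] slope deg 0.8614757234513584 [  0.01503672 -11.48420353]
```

Emit:
jog_arm(rows=[[[0.0015, 0.005, 0.009], [-0.01, 0, -0.04], 0.0], [[0, 0, 0.012], [0, 0, 0], 0.0], [[0, 0, 0], [0, 0, 0], 0.0]])

```text
t: 18.88
ee_pos: [0.5567, 0.0316, 0.242]
ee_rot: [-0.005, 0.336, 0.922, 0.191]
ft_force: [-0.9, -0.9, -0.8]
gripper_width: 0.158
```

```bash
python3 - <<'E'
from h import *
rep(); kstate(); P,R=ktool(4,68.1); to(P,R)
c=cam("scene"); cv2.imwrite("pics/s17a.png",cv2.resize(c["color"][150:300,200:360,::-1],None,fx=4,fy=4,interpolation=cv2.INTER_CUBIC))
c=cam("top"); cv2.imwrite("pics/t17a.png",cv2.resize(c["color"][130:250,210:350,::-1],None,fx=5,fy=5,interpolation=cv2.INTER_CUBIC))
E
```

```text
t 18.88 pos [0.5567 0.0316 0.242 ] q [ 0.78  0.52 -1.01  1.8   0.12  0.87  0.68] F [-0.9 -0.9 -0.8] T [-0.52  0.16  0.02] w 13.5
tip seat [99.  -0.6 44.8] h 13.8 ang 68.3 tilts [-0.03 -0.12]
shift [-0.0007 -0.0028  0.0098] rows>= 0.16
turn/8deg [0.009 0.012 0.021]
shift after turn [-0.0007 -0.0028  0.0098]
```

View pics/t17a.png

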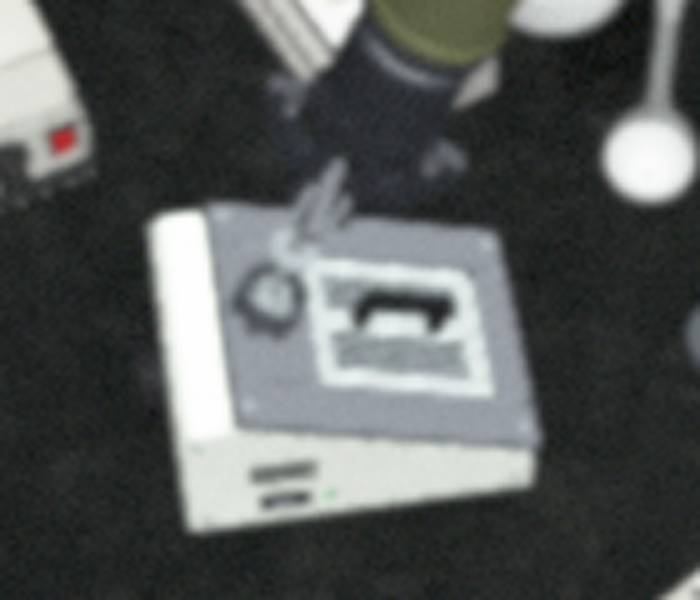

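Emit:
jog_arm(rows=[[[0, -0.0025, 0.005], [0.01, 0.01, 0.02], 0.0], [[0, 0, 0.003], [0, 0, 0], 0.0], [[0, 0, 0], [0, 0, 0], 0.0]])

```text
t: 19.35
ee_pos: [0.5566, 0.032, 0.2342]
ee_rot: [-0.005, 0.337, 0.922, 0.191]
ft_force: [0.7, 0.2, -1.2]
gripper_width: 0.16
```

```bash
python3 - <<'E'
from h import *
rep(); kstate(); P,R=ktool(-4,68.1); to(P,R)
E
```

```text
t 19.35 pos [0.5566 0.032  0.2342] q [ 0.78  0.53 -1.    1.82  0.12  0.85  0.68] F [ 0.7  0.2 -1.2] T [-0.46  0.14 -0.08] w 13.7
tip seat [96.3 -0.4 37.4] h 6.4 ang 68.1 tilts [ 0.01 -0.12]
shift [ 0.0001 -0.0004  0.0104] rows>= 0.17
turn/8deg [ 0.005  0.014 -0.005]
shift after turn [ 0.0001 -0.0004  0.0104]
```

Emit:
jog_arm(rows=[[[0.0007, -0.0004, 0.004], [0, 0.01, 0], 0.0], [[0, 0, 0.004], [0, 0, 0], 0.0], [[0, 0, 0], [0, 0, 0], 0.0]])

```text
t: 19.73
ee_pos: [0.5568, 0.0351, 0.2262]
ee_rot: [-0.006, 0.337, 0.922, 0.191]
ft_force: [-0.5, 0.1, -0.9]
gripper_width: 0.16
```

```bash
python3 - <<'E'
from h import *
rep(); kstate(); P,R=ktool(-8,68.1); to(P,R)
E
```

```text
t 19.73 pos [0.5568 0.0351 0.2262] q [ 0.76  0.54 -0.99  1.83  0.13  0.83  0.67] F [-0.5  0.1 -0.9] T [-0.43  0.13 -0.02] w 13.7
tip seat [96.2  0.5 28.9] h -2.1 ang 68.0 tilts [-0.03 -0.05]
shift [-0.0006  0.0001  0.0059] rows>= 0.09
turn/8deg [ 0.006  0.005 -0.007]
shift after turn [-0.0006  0.0001  0.0059]
```

In the slot 2 mm, without contact. Deeper.

Emit:
jog_arm(rows=[[[0, 0, 0.003], [0, 0, 0], 0.0], [[0, 0, 0.003], [0, 0, 0], 0.0], [[0, 0, 0], [0, 0, 0], 0.0]])

```text
t: 20.1
ee_pos: [0.5577, 0.0374, 0.2203]
ee_rot: [-0.006, 0.337, 0.922, 0.191]
ft_force: [0.2, 0.3, -0.4]
gripper_width: 0.161
```

```bash
python3 - <<'E'
from h import *
rep(); kstate()
E
```

```text
t 20.1 pos [0.5577 0.0374 0.2203] q [ 0.75  0.54 -0.99  1.83  0.14  0.82  0.66] F [ 0.2  0.3 -0.4] T [-0.42  0.14  0.01] w 13.8
tip seat [96.2  0.4 22.5] h -8.5 ang 68.0 tilts [-0.03 -0.05]
```

Emit:
jog_arm(rows=[[[0, 0, 0], [0, 0, 0.9], 0.0], [[0, 0, 0], [0, 0, 0.9], 0.0], [[0, 0, 0], [0, 0, 0.9], 0.0], [[0, 0, 0], [0, 0, 0], 0.0]])

```text
t: 20.6
ee_pos: [0.5579, 0.0376, 0.2204]
ee_rot: [-0.042, 0.508, 0.84, 0.187]
ft_force: [1.1, 0.2, -1.5]
gripper_width: 0.162
```

```bash
python3 - <<'E'
from h import *
rep(); kstate(); P,R=ktool(-8.3,68-44); to(P,R)
c=cam("wrist"); save(c,"pics/w18.png"); 
E
```

```text
t 20.6 pos [0.5579 0.0376 0.2204] q [ 0.69  0.51 -0.87  1.83  0.04  0.81  0.38] F [ 1.1  0.2 -1.5] T [-0.48  0.19  0.  ] w 13.8
tip seat [96.5  0.3 22.5] h -8.5 ang 45.9 tilts [-0.06 -0.06]
shift [-0.0006 -0.     -0.0002] rows>= 0.01
turn/8deg [ 1.100e-02 -2.000e-03  2.736e+00]
shift after turn [-0.0005  0.0002 -0.0002]
```

View pics/w18.png

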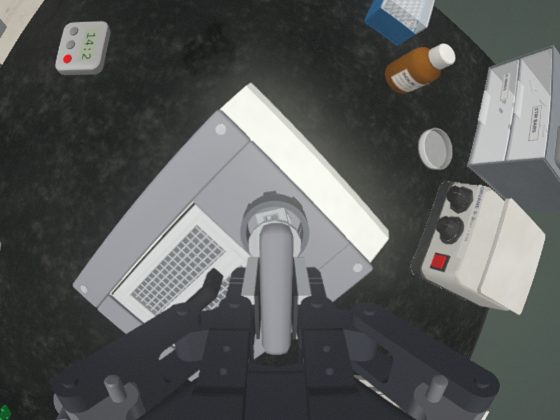

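Emit:
jog_arm(rows=[[[-0.0005, 0, 0], [0, 0, 0.9], 0.0], [[0, 0, 0], [0, 0, 0.9], 0.0], [[0, 0, 0], [0, 0, 0.9], 0.0], [[0, 0, 0], [0, 0, 0], 0.0]])

```text
t: 21.15
ee_pos: [0.5585, 0.0374, 0.2204]
ee_rot: [-0.076, 0.655, 0.731, 0.176]
ft_force: [0.4, -0.6, -1.4]
gripper_width: 0.159
```

```bash
python3 - <<'E'
from h import *
rep(); kstate(); P,R=ktool(-8.3,-5); to(P,R)
E
```

```text
t 21.15 pos [0.5585 0.0374 0.2204] q [ 0.63  0.48 -0.76  1.83 -0.05  0.8   0.09] F [ 0.4 -0.6 -1.4] T [-0.46  0.17  0.05] w 13.6
tip seat [96.6 -0.4 22.5] h -8.5 ang 24.5 tilts [-0.12 -0.07]
shift [-0.0003 -0.0004 -0.0002] rows>= 0.01
turn/8deg [ 0.011 -0.013  3.689]
shift after turn [-0.0005 -0.0002 -0.0002]
```

Emit:
jog_arm(rows=[[[-0.0003, -0.0004, 0], [0, 0, 0.9], 0.0], [[0, 0, 0], [0, 0, 0.9], 0.0], [[0, 0, 0], [0, 0, 0.9], 0.0], [[0, 0, 0], [0, 0, 0], 0.0]])

```text
t: 21.65
ee_pos: [0.5589, 0.037, 0.2202]
ee_rot: [-0.107, 0.778, 0.599, 0.16]
ft_force: [-0.2, -0.4, 0.5]
gripper_width: 0.158
```

```bash
python3 - <<'E'
from h import *
rep(); kstate(); P,R=ktool(-8.3,-10); to(P,R)
P,R=pose(); print("moment about tool axis",R.inv().apply(observe()["ft_torque"]))
E
```

```text
t 21.65 pos [0.5589 0.037  0.2202] q [ 0.56  0.45 -0.65  1.83 -0.13  0.81 -0.19] F [-0.2 -0.4  0.5] T [-0.45  0.2   0.04] w 13.5
tip seat [96.5 -1.  22.4] h -8.6 ang 3.5 tilts [-0.15 -0.12]
shift [-0.0002 -0.0008 -0.0003] rows>= 0.01
turn/8deg [ 0.014 -0.02   1.682]
shift after turn [-0.0004 -0.0008 -0.0003]
moment about tool axis [ 0.08552506 -0.481978   -0.01922029]
```

Emit:
jog_arm(rows=[[[-0.0003, -0.0008, 0], [0, 0, 0.6], 0.0], [[0, 0, 0], [0, 0, 0.5], 0.0], [[0, 0, 0], [0, 0, 0], 0.0]])

```text
t: 22.02
ee_pos: [0.5589, 0.0368, 0.2201]
ee_rot: [-0.118, 0.818, 0.543, 0.152]
ft_force: [0.5, 0.2, -0.2]
gripper_width: 0.158
```

```bash
python3 - <<'E'
from h import *
rep(); kstate(); P,R=ktool(-8.3,-12); to(P,R)
P,R=pose(); print("moment about tool axis",R.inv().apply(observe()["ft_torque"]))
c=cam("wrist"); save(c,"pics/w19.png")
E
```

```text
t 22.02 pos [0.5589 0.0368 0.2201] q [ 0.54  0.45 -0.61  1.84 -0.16  0.81 -0.3 ] F [ 0.5  0.2 -0.2] T [-0.43  0.15  0.04] w 13.5
tip seat [96.2 -1.1 22.4] h -8.6 ang -4.6 tilts [-0.17 -0.18]
shift [ 0.     -0.0009 -0.0003] rows>= 0.01
turn/8deg [ 0.02  -0.025  0.929]
shift after turn [-0.0001 -0.0009 -0.0003]
moment about tool axis [-0.01368857 -0.4547916  -0.03921395]
```

View pics/w19.png

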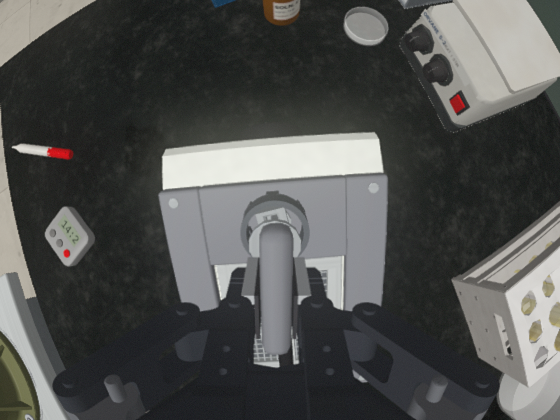

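Emit:
jog_arm(rows=[[[0, -0.0009, 0], [0, 0, 0.5], 0.0], [[0, 0, 0], [0, 0, 0.4], 0.0]])

```text
t: 22.32
ee_pos: [0.5587, 0.0367, 0.2201]
ee_rot: [-0.126, 0.849, 0.492, 0.145]
ft_force: [-0.1, 0.2, -0.6]
gripper_width: 0.163
```

```bash
python3 - <<'E'
from h import *
rep(); kstate(); 
P,R=pose(); print("moment about tool axis",R.inv().apply(observe()["ft_torque"]))
E
```

```text
t 22.32 pos [0.5587 0.0367 0.2201] q [ 0.52  0.44 -0.58  1.84 -0.18  0.81 -0.4 ] F [-0.1  0.2 -0.6] T [-0.41  0.07  0.08] w 13.9
tip seat [96.1 -1.1 22.5] h -8.5 ang -11.5 tilts [-0.19 -0.26]
moment about tool axis [-0.10571038 -0.39572707 -0.09651694]
```

Emit:
jog_arm(rows=[[[0, 0, 0], [0, 0, 0.4], 0.0], [[0, 0, 0], [0, 0, 0.4], 0.0]])

```text
t: 22.58
ee_pos: [0.5588, 0.0366, 0.2201]
ee_rot: [-0.134, 0.874, 0.446, 0.138]
ft_force: [0.2, 0.4, -1.2]
gripper_width: 0.16
```

```bash
python3 - <<'E'
from h import *
rep(); kstate(); 
P,R=pose(); print("moment about tool axis",R.inv().apply(observe()["ft_torque"]))
E
```

```text
t 22.57 pos [0.5588 0.0366 0.2201] q [ 0.5   0.44 -0.55  1.84 -0.2   0.81 -0.49] F [ 0.2  0.4 -1.2] T [-0.47  0.09  0.1 ] w 13.7
tip seat [96.  -1.3 22.4] h -8.6 ang -17.6 tilts [-0.19 -0.25]
moment about tool axis [-0.16233282 -0.44701901 -0.12351908]
```

Emit:
jog_arm(rows=[[[0, -0.001, 0], [0, 0, 0.4], 0.0], [[0, 0, 0], [0, 0, 0.3], 0.0], [[0, 0, 0], [0, 0, 0], 0.0]])

```text
t: 22.95
ee_pos: [0.5587, 0.0366, 0.2201]
ee_rot: [-0.139, 0.893, 0.406, 0.133]
ft_force: [0.2, 0.3, -0.4]
gripper_width: 0.159
```

```bash
python3 - <<'E'
from h import *
rep(); kstate(); 
P,R=pose(); print("moment about tool axis",R.inv().apply(observe()["ft_torque"]))
E
```

```text
t 22.95 pos [0.5587 0.0366 0.2201] q [ 0.48  0.43 -0.52  1.84 -0.22  0.81 -0.56] F [ 0.2  0.3 -0.4] T [-0.6  -0.06  0.15] w 13.6
tip seat [96.  -1.3 22.5] h -8.5 ang -22.8 tilts [-0.18 -0.33]
moment about tool axis [-0.37503444 -0.44078971 -0.23291902]
```

Emit:
jog_arm(rows=[[[0, 0, 0], [0, 0, 0.4], 0.0], [[0, 0, 0], [0, 0, 0.2], 0.0], [[0, 0, 0], [0, 0, 0], 0.0]])

```text
t: 23.32
ee_pos: [0.5587, 0.0364, 0.22]
ee_rot: [-0.144, 0.909, 0.37, 0.127]
ft_force: [0.5, -1.1, -0.6]
gripper_width: 0.159
```

```bash
python3 - <<'E'
from h import *
rep(); kstate(); 
P,R=pose(); print("moment about tool axis",R.inv().apply(observe()["ft_torque"]))
c=cam("wrist"); save(c,"pics/w20.png")
cv2.imwrite("pics/w20a.png",cv2.resize(c["color"][150:370,160:400,::-1],None,fx=2.7,fy=2.7,interpolation=cv2.INTER_CUBIC))
E
```

```text
t 23.32 pos [0.5587 0.0364 0.22  ] q [ 0.46  0.43 -0.5   1.84 -0.23  0.81 -0.63] F [ 0.5 -1.1 -0.6] T [-0.73 -0.06  0.28] w 13.6
tip seat [95.8 -1.3 22.5] h -8.5 ang -27.4 tilts [-0.14 -0.33]
moment about tool axis [-0.4513856  -0.51852181 -0.37097326]
```

View pics/w20a.png

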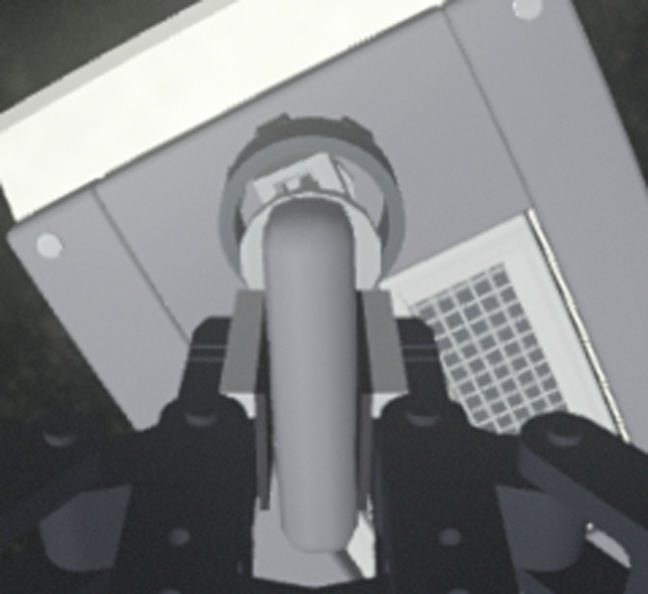

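Emit:
jog_arm(rows=[[[0, 0, 0], [0, 0, -0.7], 0.0], [[0, 0, 0], [0, 0, -0.4], 0.0], [[0, 0, 0], [0, 0, 0], 0.0]])

```text
t: 23.75
ee_pos: [0.5587, 0.0364, 0.2201]
ee_rot: [-0.134, 0.877, 0.441, 0.138]
ft_force: [1.1, -0.1, -2.0]
gripper_width: 0.16
```

```bash
python3 - <<'E'
from h import *
rep(); kstate(); 
P,R=pose(); print("moment about tool axis",R.inv().apply(observe()["ft_torque"]))
c=cam("wrist"); save(c,"pics/w21.png"); np.savez("w21.npz",**c)
cv2.imwrite("pics/w21a.png",cv2.resize(c["color"][150:370,160:400,::-1],None,fx=2.7,fy=2.7,interpolation=cv2.INTER_CUBIC))
E
```

```text
t 23.75 pos [0.5587 0.0364 0.2201] q [ 0.49  0.43 -0.54  1.84 -0.2   0.81 -0.5 ] F [ 1.1 -0.1 -2. ] T [-0.57 -0.02 -0.  ] w 13.7
tip seat [95.8 -1.3 22.5] h -8.5 ang -18.3 tilts [-0.17 -0.32]
moment about tool axis [-0.34412373 -0.45276101 -0.07654948]
```

View pics/w21a.png

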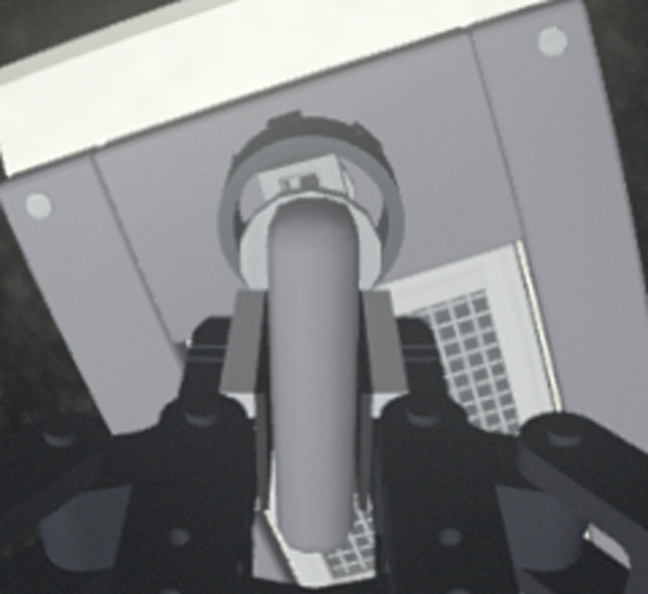

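Emit:
jog_arm(rows=[[[0, 0, 0], [0, 0, -0.6], 0.0], [[0, 0, 0], [0, 0, -0.2], 0.0], [[0, 0, 0], [0, 0, 0], 0.0]])

```text
t: 24.18
ee_pos: [0.5585, 0.0366, 0.22]
ee_rot: [-0.127, 0.851, 0.489, 0.145]
ft_force: [0.6, -0.5, -1.3]
gripper_width: 0.161
```

```bash
python3 - <<'E'
from h import *
rep(); kstate(); 
P,R=pose(); print("moment about tool axis",R.inv().apply(observe()["ft_torque"]))
c=cam("wrist"); np.savez("w22.npz",**c)
W=fcloud(c); L=R.inv().apply((W-P).reshape(-1,3)).reshape(W.shape)*1000
m=(L[...,2]<-4)&(L[...,2]>-20)&(abs(L[...,0])<40)&(abs(L[...,1])<11); m[:,:255]=0;m[:,300:]=0; m[:222]=0
q=L[m]; q=q[abs(q[:,1])<8]
s=np.polyfit(q[:,0],q[:,2],1); print("pitch",np.degrees(np.arctan(s[0])),q.min(0),q.max(0)); 
cv2.imwrite("pics/w22a.png",cv2.resize(c["color"][150:370,160:400,::-1],None,fx=2.7,fy=2.7,interpolation=cv2.INTER_CUBIC))
E
```

```text
t 24.18 pos [0.5585 0.0366 0.22  ] q [ 0.51  0.44 -0.57  1.84 -0.18  0.81 -0.41] F [ 0.6 -0.5 -1.3] T [-0.57  0.08 -0.03] w 13.7
tip seat [95.9 -1.  22.4] h -8.6 ang -12.0 tilts [-0.18 -0.29]
moment about tool axis [-0.22591405 -0.52991992 -0.01117582]
pitch 1.2205469615195634 [-30.73777842  -7.95352517 -19.79550027] [34.20620574  7.98130226 -4.02513307]
```

View pics/w22a.png

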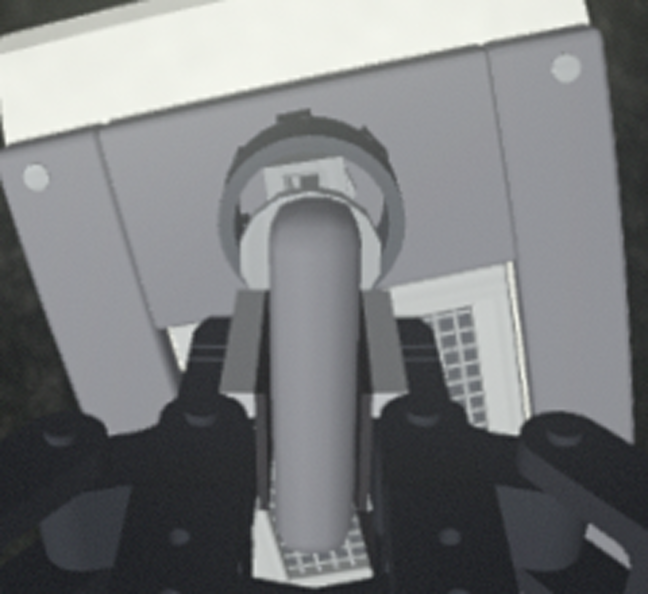

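Emit:
jog_arm(rows=[[[0, -0.0008, -0.005], [0, 0, 0], 0.0], [[0, 0, -0.015], [0, 0, 0], 0.0], [[0, 0, -0.03], [0, 0, 0], 0.0], [[0, 0, -0.03], [0, 0, 0], 0.0], [[0, 0, 0], [0, 0, 0], 0.0]])

```text
t: 24.85
ee_pos: [0.5468, 0.0072, 0.2991]
ee_rot: [-0.127, 0.852, 0.488, 0.145]
ft_force: [0.3, 0.1, -1.2]
gripper_width: 0.156
```

```bash
python3 - <<'E'
from h import *
rep(); kstate(); 
c=cam("wrist"); np.savez("w23.npz",**c); save(c,"pics/w23.png")
E
```

```text
t 24.85 pos [0.5468 0.0072 0.2991] q [ 0.59  0.35 -0.58  1.73 -0.21  1.02 -0.38] F [ 0.3  0.1 -1.2] T [-0.49  0.17 -0.01] w 13.3
tip seat [ 96.2   1.  107.5] h 76.5 ang -12.1 tilts [-0.16 -0.26]
```

View pics/w23.png

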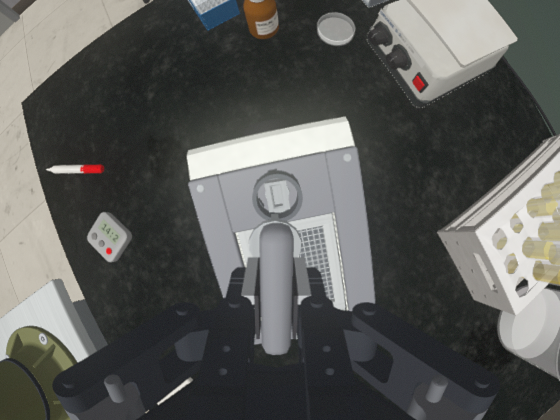

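```bash
python3 - <<'E'
from h import *
P,R=pose(); x=R.apply([1,0,0]); yaw=np.arctan2(x[1],x[0]); print(np.degrees(yaw))
RR=Ro.from_euler('z',yaw)*Ro.from_matrix(np.diag([1.,-1,-1])); to([.471,-.2447,.23],RR)
E
```

```text
58.71944724900477
shift [-0.2619  0.064  -0.0365] rows>= 4.19
turn/8deg [-0.585 -2.708  0.112]
shift after turn [-0.2548  0.0668  0.0679]
```

Emit:
jog_arm(rows=[[[-0.02, 0, -0.01], [-0.2, -0.9, 0.04], 0.0], [[-0.02, 0, -0.005], [-0.2, -0.9, 0.04], 0.0], [[-0.03, 0.01, 0], [-0.19, -0.9, 0.04], 0.0], [[0, 0, 0], [0, 0, 0], 0.0]])

```text
t: 25.4
ee_pos: [0.5149, -0.0605, 0.2929]
ee_rot: [0.001, 0.872, 0.49, -0.006]
ft_force: [0.3, -0.0, -1.3]
gripper_width: 0.164
```

```bash
python3 - <<'E'
from h import *
P,R=pose(); yaw=np.radians(58.7); rep()
RR=Ro.from_euler('z',yaw)*Ro.from_matrix(np.diag([1.,-1,-1])); to([.471,-.2447,.23],RR)
c=cam("wrist"); np.savez("w24.npz",**c); save(c,"pics/w24.png")
cv2.imwrite("pics/w24a.png",cv2.resize(c["color"][0:200,190:390,::-1],None,fx=3,fy=3,interpolation=cv2.INTER_CUBIC))
E
```

```text
t 25.4 pos [ 0.5149 -0.0605  0.2929] q [ 0.39  0.32 -0.45  1.69  0.16  1.17 -0.65] F [ 0.3 -0.  -1.3] T [ 0.02 -0.05 -0.02] w 14.0
shift [-0.1794  0.0586  0.0646] rows>= 2.87
turn/8deg [-0.026  0.077 -0.006]
shift after turn [-0.1802  0.0582  0.0629]
```

View pics/w24a.png

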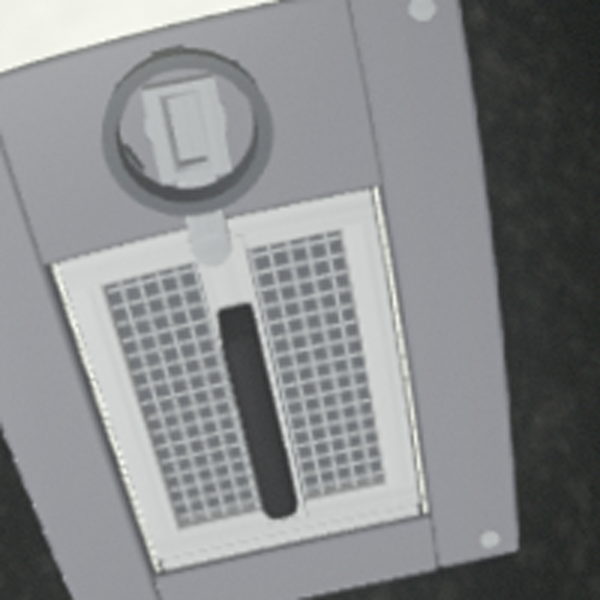

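```bash
python3 - <<'E'
from h import *
c=dict(np.load("w24.npz")); p=np.load("seat.npy"); R=seatR(p[2])
def onplane(u,v,h):
    u=u/3+190-.33; v=v/3-.33
    o,d=fray(c,u,v); n=R.apply([0,0,1]); q=seatpt(p,[0,0,h])[0]; X=o+d*((q-o)@n)/(d@n); return R.inv().apply(X-np.array([p[0],p[1],.082]))*1000
C=[onplane(*q,31) for q in [(162,97),(197,90),(209,158),(173,165)]]
for k in C: print(np.round(k,1))
for d in (C[3]-C[0],C[2]-C[1]): print(np.degrees(np.arctan2(d[1],d[0])))
t=onplane(212,266,17)
print("centre",np.mean(C,0),"tongue tip",t,np.degrees(np.arctan2(t[1],t[0]-96)))
c=dict(np.load("w11.npz"))
# key pitch in hand
c=dict(np.load("w24.npz")); W=fcloud(c); P,Rt=pose(); L=Rt.inv().apply((W-P).reshape(-1,3)).reshape(W.shape)*1000
q=L[228:350,268:286].reshape(-1,3); q=q[(q[:,2]<0)&(q[:,2]>-25)&(abs(q[:,1])<4)]
s=np.polyfit(q[:,0],q[:,2],1); print("key pitch",np.degrees(np.arctan(s[0])),s,q.min(0),q.max(0))
E
```

```text
[106.9   4.1  31. ]
[106.5  -5.6  31. ]
[86.4 -4.2 31. ]
[86.9  6.  31. ]
174.5631213828537
176.0510722601388
centre [9.66612627e+01 7.17346551e-02 3.10000000e+01] tongue tip [49.53445842  3.12449574 17.        ] 176.15303470744013
key pitch 1.1048835042064287 [  0.01928625 -12.34712284] [-27.66339333  -3.6037279  -14.52846477] [33.1022607   3.99668697 -6.35711191]
```

```bash
python3 - <<'E'
from h import *
for n in ("w13.npz","w14.npz"):
    c=dict(np.load(n)); W=fcloud(c); q=W[140:290,255:295].reshape(-1,3); q=q[(q[:,2]>.115)&(q[:,2]<.14)&(abs(q[:,1]+.2447)<.004)]
    s=np.polyfit(q[:,0],q[:,2],1); print(n,len(q),np.degrees(np.arctan(s[0])),"tool x is world -x")
E
```

```text
w13.npz 589 0.3820093066647527 tool x is world -x
w14.npz 1279 1.2356583292615073 tool x is world -x
```

Emit:
jog_arm(rows=[[[-0.055, 0.019, 0], [-0.02, 0.07, 0], 0.0], [[-0.055, 0.019, 0.01], [0, 0, 0], 0.0], [[-0.055, 0.019, 0.01], [0, 0, 0], 0.0], [[-0.012, 0, 0.01], [0, 0, 0], 0.0], [[0, 0, 0], [0, 0, 0], 0.0]])

```text
t: 26.08
ee_pos: [0.4727, -0.2394, 0.2594]
ee_rot: [-0.007, 0.871, 0.492, 0.008]
ft_force: [-0.6, 0.2, -0.7]
gripper_width: 0.158
```

```bash
python3 - <<'E'
from h import *
P,R=pose(); yaw=np.radians(58.7); rep()
RR=Ro.from_euler('z',yaw)*Ro.from_matrix(np.diag([1.,-1,-1])); to([.4715,-.2447,.16],RR)
c=cam("wrist"); np.savez("w25.npz",**c); save(c,"pics/w25.png")
E
```

```text
t 26.07 pos [ 0.4727 -0.2394  0.2594] q [ 0.71  0.36 -0.39  1.72  0.13  1.09 -0.26] F [-0.6  0.2 -0.7] T [ 0.04 -0.03 -0.01] w 13.5
shift [-0.0072  0.0021  0.0992] rows>= 1.59
turn/8deg [-0.031 -0.142  0.023]
shift after turn [-0.0052  0.0017  0.0994]
```

View pics/w25.png

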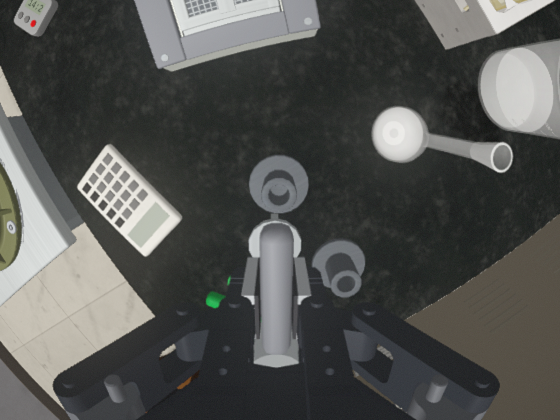

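```bash
python3 - <<'E'
from h import *
c=dict(np.load("w25.npz")); 
cv2.imwrite("pics/w25a.png",cv2.resize(c["color"][145:245,230:330,::-1],None,fx=6,fy=6,interpolation=cv2.INTER_CUBIC))
E
```

```text
(no output)
```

View pics/w25a.png

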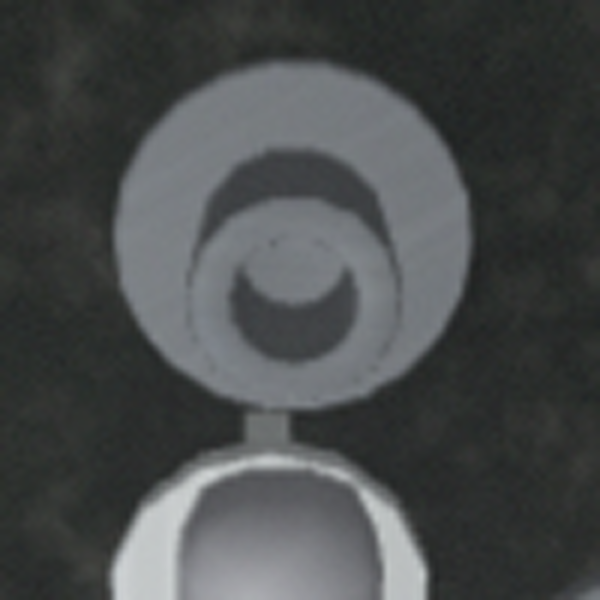

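```bash
python3 - <<'E'
from h import *
c=dict(np.load("w25.npz")); g=lambda u,v,z:fpt(c,u/6+230-.42,v/6+145-.42,z)
print("bore",g(294,298,.060),np.linalg.norm(g(230,298,.06)-g(358,298,.06)), "outer",g(295,302,.06),np.linalg.norm(g(188,300,.06)-g(402,300,.06)))
print("foot",g(293,235,.006),np.linalg.norm(g(115,235,.006)-g(472,235,.006)))
P,R=pose()
for X in ([0,0,KO],[.008,-.0025,KO],[.008,.0025,KO],[.008,-.0025,KO-.002],[.008,.0025,KO-.002],[.016,0,.0538]): print(X,(fproj(c,P+R.apply(X))+.42-[230,145])*6)
E
```

```text
bore [ 0.47194497 -0.24421324  0.06      ] 0.022300437540552696 outer [ 0.47172438 -0.24491916  0.06      ] 0.03731760437007924
foot [ 0.47174259 -0.24455889  0.006     ] 0.07195839261506488
[0, 0, 0.0878] [[282.58741562 472.92806907]]
[0.008, -0.0025, 0.0878] [[261.19603394 408.65060122]]
[0.008, 0.0025, 0.0878] [[304.01105984 408.64055416]]
[0.008, -0.0025, 0.0858] [[261.03953282 414.09234162]]
[0.008, 0.0025, 0.0858] [[304.2143398  414.08217105]]
[0.016, 0, 0.0538] [[283.08611096 440.18441927]]
```

```bash
cat >> h.py <<'E'
def st(z,yaw=58.7):
    RR=Ro.from_euler('z',np.radians(yaw))*Ro.from_matrix(np.diag([1.,-1,-1])); rep(); to([.4727,-.245,z],RR)
E
python3 -c "
from h import *
st(.16)"
```

```text
t 26.12 pos [ 0.4732 -0.2392  0.2599] q [ 0.71  0.36 -0.39  1.72  0.13  1.09 -0.26] F [ 0.3 -1.1 -1.3] T [-0.02  0.02 -0.06] w 13.8
shift [-0.0072  0.0029  0.0997] rows>= 1.6
turn/8deg [-0.024 -0.14   0.028]
shift after turn [-0.0052  0.0026  0.0999]
```

Emit:
jog_arm(rows=[[[-0.006, 0.003, 0.04], [-0.03, -0.14, 0], 0.0], [[0, 0, 0.04], [0, 0, 0], 0.0], [[0, 0, 0], [0, 0, 0], 0.0]])

```text
t: 26.5
ee_pos: [0.4772, -0.2398, 0.1806]
ee_rot: [0.001, 0.869, 0.495, 0.004]
ft_force: [-0.8, 1.1, 0.4]
gripper_width: 0.163
```

```bash
python3 -c "
from h import *
st(.16)"
```

```text
t 26.5 pos [ 0.4772 -0.2398  0.1806] q [ 0.68  0.44 -0.37  1.84  0.19  0.89 -0.32] F [-0.8  1.1  0.4] T [0.05 0.02 0.07] w 14.0
shift [-0.0069 -0.0013  0.0205] rows>= 0.33
turn/8deg [ 0.041 -0.039  0.074]
shift after turn [-0.0068 -0.0011  0.0206]
```

Emit:
jog_arm(rows=[[[-0.007, -0.0013, 0.01], [0.04, -0.04, 0.07], 0.0], [[0, 0, 0.005], [0, 0, 0], 0.0], [[0, 0, 0], [0, 0, 0], 0.0]])

```text
t: 26.88
ee_pos: [0.4752, -0.2443, 0.1685]
ee_rot: [0.002, 0.871, 0.491, 0.002]
ft_force: [-0.3, -0.4, -0.1]
gripper_width: 0.159
```

```bash
python3 -c "
from h import *
st(.14)"
```

```text
t 26.88 pos [ 0.4752 -0.2443  0.1685] q [ 0.68  0.46 -0.36  1.85  0.21  0.86 -0.33] F [-0.3 -0.4 -0.1] T [0.02 0.02 0.  ] w 13.6
shift [-0.0019 -0.0019  0.0285] rows>= 0.46
turn/8deg [ 0.038 -0.009  0.016]
shift after turn [-0.0019 -0.0018  0.0285]
```

Emit:
jog_arm(rows=[[[-0.002, -0.002, 0.003], [0.04, -0.01, 0.02], 0.0], [[0, 0, 0], [0, 0, 0], 0.0], [[-0.0005, -0.0005, 0.002], [0, 0, 0], 0.0], [[0, 0, 0], [0, 0, 0], 0.0]])

```text
t: 27.38
ee_pos: [0.4721, -0.2456, 0.1644]
ee_rot: [0.001, 0.872, 0.49, 0.0]
ft_force: [0.1, 0.7, -2.8]
gripper_width: 0.163
```

```bash
python3 -c "
from h import *
st(.14)
c=cam('wrist'); save(c,'pics/w26.png')
cv2.imwrite('pics/w26a.png',cv2.resize(c['color'][145:295,205:355,::-1],None,fx=4,fy=4,interpolation=cv2.INTER_CUBIC))"
```

```text
t 27.38 pos [ 0.4721 -0.2456  0.1644] q [ 0.68  0.46 -0.36  1.86  0.21  0.86 -0.33] F [ 0.1  0.7 -2.8] T [-0.04  0.03 -0.04] w 13.9
shift [0.0008 0.0002 0.0244] rows>= 0.39
turn/8deg [ 0.012  0.    -0.009]
shift after turn [0.0008 0.0002 0.0244]
```

View pics/w26a.png

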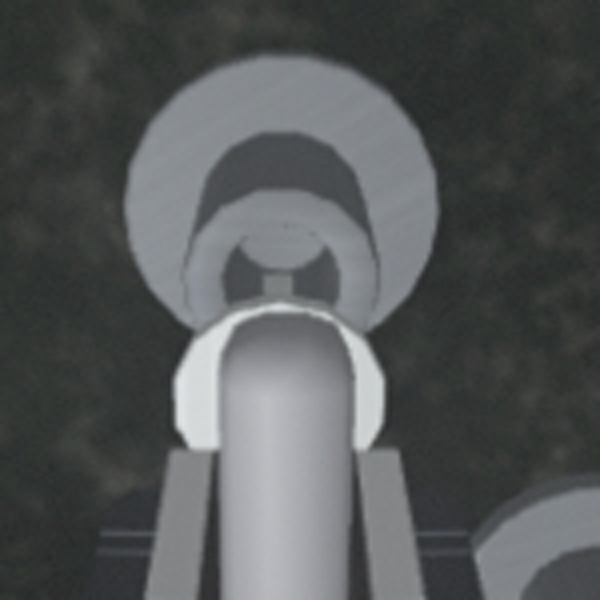

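Emit:
jog_arm(rows=[[[0.001, 0.0004, 0.01], [0, 0, 0], 0.0], [[0, 0, 0.005], [0, 0, 0], 0.0], [[0, 0, 0], [0, 0, 0], 0.0]])

```text
t: 27.8
ee_pos: [0.473, -0.2448, 0.1482]
ee_rot: [0.001, 0.872, 0.49, 0.0]
ft_force: [-0.7, 0.1, -1.7]
gripper_width: 0.161
```

```bash
python3 -c "
from h import *
st(.12)"
```

```text
t 27.8 pos [ 0.473  -0.2448  0.1482] q [ 0.67  0.48 -0.35  1.88  0.22  0.82 -0.34] F [-0.7  0.1 -1.7] T [-0.02  0.02 -0.02] w 13.8
shift [-0.0004 -0.0002  0.0282] rows>= 0.45
turn/8deg [ 0.009 -0.    -0.008]
shift after turn [-0.0004 -0.0002  0.0282]
```

Emit:
jog_arm(rows=[[[0, 0, 0.008], [0, 0, 0], 0.0], [[0, 0, 0.008], [0, 0, 0], 0.0], [[0, 0, 0.004], [0, 0, 0], 0.0], [[0, 0, 0], [0, 0, 0], 0.0]])

```text
t: 28.3
ee_pos: [0.473, -0.2447, 0.1264]
ee_rot: [0.0, 0.872, 0.49, 0.0]
ft_force: [-0.4, -0.5, -0.9]
gripper_width: 0.157
```

```bash
python3 -c "
from h import *
st(.114)"
```

```text
t 28.3 pos [ 0.473  -0.2447  0.1264] q [ 0.66  0.51 -0.34  1.9   0.24  0.77 -0.36] F [-0.4 -0.5 -0.9] T [ 0.01  0.04 -0.02] w 13.4
shift [-0.0004 -0.0001  0.0124] rows>= 0.2
turn/8deg [ 0.005 -0.001 -0.008]
shift after turn [-0.0004 -0.0001  0.0124]
```

Emit:
jog_arm(rows=[[[0, 0, 0.006], [0, 0, 0], 0.0], [[0, 0, 0.005], [0, 0, 0], 0.0], [[0, 0, 0], [0, 0, 0], 0.0]])

```text
t: 28.68
ee_pos: [0.4732, -0.2448, 0.1149]
ee_rot: [0.001, 0.872, 0.49, 0.0]
ft_force: [0.2, -0.3, -1.1]
gripper_width: 0.161
```

```bash
python3 -c "
from h import *
st(.1138)"
```

```text
t 28.68 pos [ 0.4732 -0.2448  0.1149] q [ 0.66  0.52 -0.33  1.92  0.25  0.74 -0.37] F [ 0.2 -0.3 -1.1] T [ 0.   -0.02 -0.02] w 13.7
shift [-0.0004 -0.0003  0.0011] rows>= 0.02
turn/8deg [ 0.009 -0.001 -0.008]
shift after turn [-0.0004 -0.0003  0.0011]
```

Emit:
jog_arm(rows=[[[0, 0, 0.001], [0, 0, 0], 0.0], [[0, 0, 0.0007], [0, 0, 0], 0.0]])

```text
t: 28.92
ee_pos: [0.4733, -0.2448, 0.1137]
ee_rot: [0.001, 0.872, 0.49, 0.0]
ft_force: [-3.4, 1.2, 8.5]
gripper_width: 0.16
```

```bash
python3 -c "
from h import *
st(.1138)"
```

```text
t 28.93 pos [ 0.4733 -0.2448  0.1137] q [ 0.66  0.52 -0.33  1.92  0.25  0.74 -0.37] F [-3.4  1.2  8.5] T [ 0.32  0.65 -0.03] w 13.6
shift [-0.0005 -0.0004 -0.0001] rows>= 0.01
turn/8deg [ 0.012 -0.    -0.007]
shift after turn [-0.0005 -0.0004 -0.0001]
```

Collar rests on the tube. Release and retreat upward.

Emit:
jog_arm(rows=[[[0, 0, 0], [0, 0, 0], 0.025], [[0, 0, 0], [0, 0, 0], 0.045], [[0, 0, 0], [0, 0, 0], 0.05], [[0, 0, -0.02], [0, 0, 0], 0.05], [[0, 0, -0.05], [0, 0, 0], 0.05]])

```text
t: 29.55
ee_pos: [0.4716, -0.2442, 0.1822]
ee_rot: [-0.002, 0.872, 0.49, -0.001]
ft_force: [0.9, -0.3, 0.0]
gripper_width: 0.583
```

Emit:
jog_arm(rows=[[[0, 0, -0.05], [0, 0, 0], 0.05], [[0, 0, -0.05], [0, 0, 0], 0.05], [[0, 0, -0.05], [0, 0, 0], 0.05], [[-0.03, 0, 0], [0, 0, 0], 0.05], [[0, 0, 0], [0, 0, 0], 0.05]])

```text
t: 30.18
ee_pos: [0.4571, -0.2708, 0.3412]
ee_rot: [0.001, 0.872, 0.49, 0.001]
ft_force: [0.3, -0.4, -1.0]
gripper_width: 0.581
```

```bash
python3 -c "
from h import *
rep()
for n in ('wrist','scene','top'):
    c=cam(n); np.savez('f_'+n+'.npz',**c); save(c,'pics/f_'+n+'.png')
"
```

```text
t 30.18 pos [ 0.4571 -0.2708  0.3412] q [ 0.76  0.3  -0.39  1.58  0.12  1.28 -0.18] F [ 0.3 -0.4 -1. ] T [-0.03 -0.04  0.01] w 49.6
```

View pics/f_wrist.png

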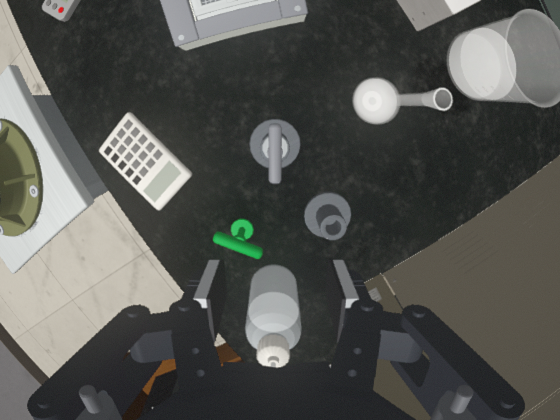

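View pics/f_scene.png

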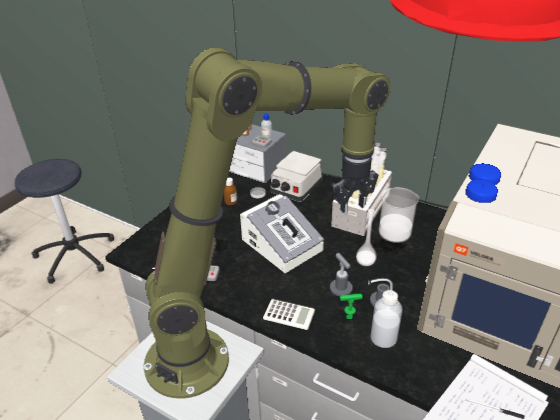

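View pics/f_top.png

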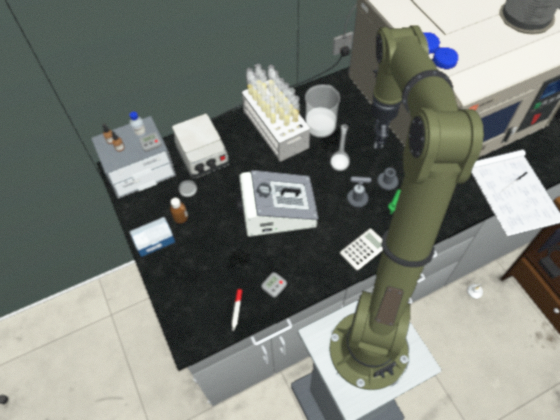

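```bash
python3 -c "
from h import *
c=dict(np.load('f_wrist.npz')); W=fcloud(c); q=W[125:183,268:284].reshape(-1,3); q=q[q[:,2]>.1]; print('key bar',np.median(q,0),q[:,2].max(),len(q))
print(order.finish_job())"
```

```text
key bar [ 0.47345754 -0.2418645   0.12547524] 0.12822989564164372 772
the job is handed in; nothing more can be done
None
```

The filter is refitted, the fastener is turned to its stop, and the key is back upright in its stand. I handed the job in at about 30 s of the 58 s allowed.

**What I did**
- I tucked the filter's tongue under the lip at a tilt of about 12.5°, then lowered the opposite edge flat. I felt the floor contact before letting go.
- I took the grey key from the leftmost stand, set its blade about 8.5 mm into the slot and turned it clockwise. I then drew it out and returned it to the same stand.

**What the last checks showed**
- **Filter:** the frame top is 12.2–12.8 mm above the seat floor at five places on the frame; one upper-right reading was missing. The tongue shows under the lip.
- **Fastener:** at the stop the key met about 0.37 N·m, against about 0.06 N·m of friction. A later picture shows the tongue over the filter's upper edge. Pictures before and after give a turn of about 71–73°. The full range is 74.5°, so these come up slightly short. I put that down to pixel error and a start just past zero, and relied on the torque.
- **Key:** it stands upright, with the top of its bar at 0.126 m as at the start. It twisted a few degrees in the fingers at the stop, and this relaxed when I backed off.
- **Other things:** the wash bottle, flask and amber bottle look unmoved in the final pictures, and the robot was touching nothing. The highest contact force I read was about 19 N.

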